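# Load the glass-blank feeder and draw the first blank

### The arm

A 7-joint arm with a two-finger parallel gripper is mounted at the origin on the work surface. World frame = base frame: x ahead of the robot, y to its left, z up, the work surface at z = 0. Lengths are in m, angles in degrees, forces in N, time in s.
With the tool pointing down it reaches from about 0.425 to 0.925 m from the base axis. Payload 6.8 kg.
Tool frame: the origin (TCP) lies at the centre of the arm's flange, where the gripper is bolted on; the fingertips stand 173 mm ahead of it and the grasp point (between the pads) lies 155 mm ahead of it; z points along the fingers, y is the direction in which the jaws open and shut (so a half turn about z gives the same grasp; the last joint's range is limited). The gripper opens to 85 mm and grips with 20 to 120 N. Pads are 22 mm wide; open, the fingers measure 114 mm over their backs; the gripper's body (76 mm by 85 mm) begins 54 mm behind the grasp point. The pads swing forward as they close: fully open they stand 13 mm farther back than shut.
Start: joints at [-80.277, 27.33, 1.283, 89.118, -0.659, 63.558, -4.761], TCP at [0.185, 0.649, 0.405] pointing down, gripper open.
Joint ranges: [-169.35, 169.35], [-19.33, 120.38], [-80.79, 83.38], [13.8, 139.57], [-78.32, 258.32], [9.67, 109.79], [-169.56, 169.56]. Speed limits (degrees/s): [136.94, 136.94, 180, 180, 180, 180, 180].

### API

Orientations are given as [roll, pitch, yaw] about the fixed x, y, z axes, in that order (R = Rz(yaw) Ry(pitch) Rx(roll)).
In Python, from cell import * gives the robot as it stands.
- The arm moves only by the tool send_rows, never from a script. Its argument "plan" is text: rows parted by semicolons, each of 6 numbers parted by spaces: the shift along the tool's x, y, z in cm, then the turn, a rotation vector about the tool's x, y, z in rad. In form: tx ty tz ax ay az; .... A call has 1 to 5 rows; each row shifts and turns the pose as measured when the row begins, along the tool's axes as they then stand; what a row does not reach is not made up. A row lasts 1/10 s, in which the tool goes at most 50 mm and 8.59 degrees, less where a joint would pass 70% of its speed; a pose out of reach is approached as far as the arm can. A call is refused whole if a number of a shift passes 5 or a number of a turn 0.15, either way. A call with a gripper value outside its range is refused whole. "grip" is the closure, from 0 (fully open) to 1 (shut), set as the call begins (left out, the last holds). The fingers move at their own pace and stop on an object; "newtons" is the grip in N (left out, the last holds). Time passes only in rows, so rows that do not move let the fingers close. It gives the time, the measured TCP pose, the force and the opening at its end, in the units of the state.
- read_state(): the state, without advancing time (a new reading comes with each control period).
- read_camera(name): name is "scene" or "top" or "wrist"; returns a dict with "img" (420x560x3 uint8, red, green, blue), "range_z" (420x560 float32, m along the optical axis (not along the pixel's ray), 0 where there is no reading), "intrinsics" (3x3 intrinsics, pixels), "xyz" and "attitude" of the camera in the world; the wrist camera has in their place "hand_eye" (4x4, takes a point from camera to tool coordinates, whose origin is the TCP and whose axes are the flange's). Camera axes: x right, y down, z forward; pixel columns grow to the right and rows downward; lengths in m; the calibration is good to about 2 mm. The wrist camera is an equidistant fisheye: a pixel r from the principal point sees the ray r / f radians off the axis. A picture is of the moment at which its call begins: read the wrist's pose just before it.
- hand_in(): hands the job in, once; it reports no verdict.
Trained networks look in the newest picture that a camera, given by its name, has taken for a name from the list of things; names that differ only in an ending like _2 or _b are one class to them, and where a whole thing is asked for, a point or a joint stands for the part that bears it (a point fixed in the world has none). Each returns a list of dicts, best first, with "p" (0 to 1); they miss things now and then, are a little off and sometimes report something else, mostly with a low value. They report only what shows in the picture. A call takes as long as a camera call. They do not tell look-alikes from the thing itself.
- recognise(label, camera): "point" ([x, y, z] in m, in world coordinates, good to about 4 mm: the middle of the surface that is visible of it).
- landmark_of(label, camera): "point" ([x, y, z] in m, in world coordinates, good to about 4 mm: a listed point, or the origin of a listed thing).
The state is a dict: "time_s": time; "joint_pos": joint angles; "qvel": joint speeds; "joint_efforts": joint torques, N m; "eef_pos": TCP position; "tool_rot": TCP orientation; "contact_force": force on the tool from outside, world axes, zero at the start; "ft_torque": the same for the moment, N m; "grip_width": finger opening in m.
Only numpy, scipy, OpenCV 4.12 (cv2) and the standard library are available. Lean on these libraries where they do the work, as an engineer would, in place of code of your own. Each camera call takes 0.05 s, during which the arm holds its last target. There are 200 camera calls.

### The job

Load every loose D-shaped glass blank into the feeder's upright tube and put the follower weight with the upright stem in last, each turned so that its flat matches the flat side of the tube. Then pull the sprung slide out to the long mark on the scale, keep it there for about a second so that the stack drops, and let it go back fully home so that it pushes one blank out onto the delivery table. Lay that blank flat in the middle of the cork pad, and leave the jars and the cup where they are.

Things in the scene. Friction and masses are not known exactly. Their poses are not given: they have to be found in the camera images.
- feeder: Aluminium feeder fixed on the bench; position and yaw vary. Origin: on the bench, under the tube's vertical axis; z up, +y is the slide's pull direction. A deck 12 mm high carries an upright D-bored tube, outside 38 mm (rim 43 mm) from its axis, walls from 46 to 217 mm above the bench. Parts loaded rest on the slide, 40 mm above the bench, one upon another. Bore, deck and slide are slippery.
- tube_mouth (a point): Centre of the tube's mouth, 217 mm above the bench; axes as the feeder's. The top 7 mm flare outward at 45 degrees. Bore below: octagon, walls 32 mm from the axis, but the wall on the -x side is flat and only 22 mm from it. So a part enters only with its own x along the feeder's x (within 6 degrees; 2 mm play all round); let go with its lower edge in the flare, it falls down the tube.
- delivery (a point): Where the blank comes out: on the delivery table's top, 12 mm above the bench, 115 mm from the tube axis on the feeder's -y side; the pushed-out blank's origin comes about here (it may be turned). The table is 140 mm wide along x (from -65 to +75), from 42 to 175 mm off the tube axis, with lips 6 mm high on its three free sides.
- slide (a joint): Sprung steel slide under the tube, m. 0 = home; grows as pulled to the feeder's +y; stop at 0.140; long mark at 0.125. Spring pulls home with 7.2 N at 0, 13 N at the mark; friction and damping (60 N s/m) add. At the mark the stack drops 28 mm onto the deck; going home the nose (feeder y -85 mm when home) pushes the lowest blank out. If it stops short of home, push its grip.
- slide_grip (a point): Top centre of the slide's black upright grip: a block 14 mm thick along the feeder's y (pull direction), 36 mm wide along its x, from 40 to 110 mm above the bench, over the 12 mm deck. At slide 0 it stands 140 mm from the tube axis on the +y side. Moves with the slide.
- pointer (a point): Pointer of the slide, at the foot of the grip, 40 mm above the bench, moves with the slide; 125 mm short of the mark when home.
- mark (a point): The long black line across the deck at the end of the scale of short ticks, 265 mm from the tube axis along the feeder's +y (point taken 40 mm above the bench). The pointer and the grip's middle stand on it when the slide is at 0.125.
- pad: Square cork pad fixed on the bench, 110 x 110 x 4 mm. Origin: centre of its underside (bench height).
- follower: Follower weight: aluminium D-shaped block of the same outline as the blanks (radius 30 mm, flat at its own -x, 20 mm from the axis), 28 mm thick, with a dark upright stem on the axis, 14 mm thick along x, 24 mm wide along y, up to 64 mm above the underside. About 150 g. Origin: on the axis, on the underside; z up.
- blank1: Opal-glass blank, a D-shaped slab: disc 60 mm across, 30 mm thick, with one flat ground on its rim, 160 g; all alike. Lies flat. Origin: centre of the disc's circle, on the underside; z up. The flat faces the blank's own -x, 20 mm from the origin (about 49 mm from flat to round side along x, about 57 to 60 mm along y). None (absent) in starts with fewer blanks.
- blank2: Another such blank, exactly like blank1, same origin and axes; None when absent.
- blank3: Another such blank, exactly like blank1, same origin and axes; None when absent.
- blank4: Another such blank, exactly like blank1, same origin and axes; None when absent.
- blank5: Another such blank, exactly like blank1, same origin and axes; None when absent.
- frit_jar: Bystander: closed jar, 64 mm across, 100 mm high. Origin: centre of the underside.
- frit_jar2: Bystander: closed jar, 64 mm across, 85 mm high. Origin: centre of the underside.
- cup: Bystander: plastic cup, 72 mm across the rim, 70 mm high. Origin: centre of the underside.
There are look-alikes about, which are no part of the job. Leave any blue look-alike of the blank4 alone. Leave any blue look-alike of the blank3 alone.

How it is judged (in metres and radians):
On the way, in this order (a step that is already met when the one before it is completed fails the run):
1. all the blanks present are in the tube, below its mouth, flats matching (horizontal distance between each of blank1, blank2, blank3, blank4, blank5 and feeder below 0.009 m and z of blank1 in the frame of feeder between 0.008 and 0.175 m and angle between each of blank1, blank2, blank3, blank4, blank5's own z axis and vertical below 0.15 rad and z of blank2 in the frame of feeder between 0.008 and 0.175 m and z of blank3 in the frame of feeder between 0.008 and 0.175 m and z of blank4 in the frame of feeder between 0.008 and 0.175 m and z of blank5 in the frame of feeder between 0.008 and 0.175 m), for 0.2 s.
2. the follower is in the tube on top of the blanks (horizontal distance between follower and feeder below 0.009 m and z of follower in the frame of feeder between 0.008 and 0.2 m and angle between follower's own z axis and vertical below 0.15 rad), for 0.2 s.
3. the slide is held at the long mark (within 6 mm) for half a second (value of joint slide between 0.119 and 0.131 m), for 0.5 s.
4. the slide is home again (within 6 mm) and one blank has been pushed out onto the delivery table (value of joint slide below 0.006 m and ((y of blank1 in the frame of feeder below -0.08 m and horizontal distance between blank1 and feeder below 0.19 m and height (world z) of blank1 below 0.03 m) or (y of blank2 in the frame of feeder below -0.08 m and horizontal distance between blank2 and feeder below 0.19 m and height (world z) of blank2 below 0.03 m) or (y of blank3 in the frame of feeder below -0.08 m and horizontal distance between blank3 and feeder below 0.19 m and height (world z) of blank3 below 0.03 m) or (y of blank4 in the frame of feeder below -0.08 m and horizontal distance between blank4 and feeder below 0.19 m and height (world z) of blank4 below 0.03 m) or (y of blank5 in the frame of feeder below -0.08 m and horizontal distance between blank5 and feeder below 0.19 m and height (world z) of blank5 below 0.03 m))), for 0.2 s.
At the end, for the whole second after the job is handed in: One blank lies flat on the cork pad, its centre within 25 mm of the pad's; every other blank present is in the tube (within 9 mm of its axis, upright within 0.15 rad) with the follower on top of them; the slide is home within 6 mm; all at rest (((horizontal distance between blank1 and pad below 0.025 m and height (world z) of blank1 below 0.01 m and angle between blank1's own z axis and vertical below 0.1 rad) or (horizontal distance between blank2 and pad below 0.025 m and height (world z) of blank2 below 0.01 m and angle between blank2's own z axis and vertical below 0.1 rad) or (horizontal distance between blank3 and pad below 0.025 m and height (world z) of blank3 below 0.01 m and angle between blank3's own z axis and vertical below 0.1 rad) or (horizontal distance between blank4 and pad below 0.025 m and height (world z) of blank4 below 0.01 m and angle between blank4's own z axis and vertical below 0.1 rad) or (horizontal distance between blank5 and pad below 0.025 m and height (world z) of blank5 below 0.01 m and angle between blank5's own z axis and vertical below 0.1 rad)) and ((horizontal distance between blank1 and feeder below 0.009 m and z of blank1 in the frame of feeder between 0.008 and 0.145 m and angle between blank1's own z axis and vertical below 0.15 rad) or (horizontal distance between blank1 and pad below 0.025 m and height (world z) of blank1 below 0.01 m and angle between blank1's own z axis and vertical below 0.1 rad)) and ((horizontal distance between blank2 and feeder below 0.009 m and z of blank2 in the frame of feeder between 0.008 and 0.145 m and angle between blank2's own z axis and vertical below 0.15 rad) or (horizontal distance between blank2 and pad below 0.025 m and height (world z) of blank2 below 0.01 m and angle between blank2's own z axis and vertical below 0.1 rad)) and ((horizontal distance between blank3 and feeder below 0.009 m and z of blank3 in the frame of feeder between 0.008 and 0.145 m and angle between blank3's own z axis and vertical below 0.15 rad) or (horizontal distance between blank3 and pad below 0.025 m and height (world z) of blank3 below 0.01 m and angle between blank3's own z axis and vertical below 0.1 rad)) and ((horizontal distance between blank4 and feeder below 0.009 m and z of blank4 in the frame of feeder between 0.008 and 0.145 m and angle between blank4's own z axis and vertical below 0.15 rad) or (horizontal distance between blank4 and pad below 0.025 m and height (world z) of blank4 below 0.01 m and angle between blank4's own z axis and vertical below 0.1 rad)) and ((horizontal distance between blank5 and feeder below 0.009 m and z of blank5 in the frame of feeder between 0.008 and 0.145 m and angle between blank5's own z axis and vertical below 0.15 rad) or (horizontal distance between blank5 and pad below 0.025 m and height (world z) of blank5 below 0.01 m and angle between blank5's own z axis and vertical below 0.1 rad)) and horizontal distance between follower and feeder below 0.009 m and z of follower in the frame of feeder between 0.008 and 0.175 m and angle between follower's own z axis and vertical below 0.15 rad and value of joint slide below 0.006 m and linear speed of each of blank1, blank2, blank3, blank4, blank5, follower below 0.02 m/s); the robot touches nothing.
It fails at once if a jar or the cup is knocked over or moved more than 30 mm (distance of any of frit_jar, frit_jar2, cup from where it was at the start of the episode above 0.03 m or angle between any of frit_jar, frit_jar2, cup's own z axis and vertical above 0.4 rad).
It fails at once if a blank or the follower falls off the bench (height (world z) of any of blank1, blank2, blank3, blank4, blank5, follower below -0.05 m).
Of blank1, blank2, blank3, blank4, blank5 only 3 to 5 are there at a start; the rules pass over those that are not, and their reading is None.
At some moment in a run one of blank1, blank2, blank3, blank4, blank5 may be knocked a few centimetres aside while the robot is not near it.
It also fails if it takes over 210 s, if anything falls off the work surface, if the arm or the gripper's body presses on something with over 40 N, if the wrist force passes 120 N, or if a joint passes its speed limit or range.

## Working session

There is one attempt and no reset: what is moved stays moved. The work goes in short steps, Python scripts to look and compute and a tool call to move; the robot and the scene stay as the last step left them, time stands still between calls to the robot, and variables do not carry over. Pictures are saved under pics/ and viewed, about 12 in all and at most 16, crops included, and the job is handed in when it is done.

Besides the shell and the picture viewer there is one more tool, called after ">>>" as name(argument=value, ...), one argument or row to a line, values as JSON. send_rows: Moves the arm, as the interface text tells. Its arguments: {"type":"object","properties":{"plan":{"type":"string"},"grip":{"type":"number"},"newtons":{"type":"number"}},"required":["plan"]}

```bash
ls; mkdir -p pics; cat > h.py <<'E'
from cell import *
import numpy as np, cv2
from scipy.spatial.transform import Rotation as R
def save(c,n,sc=1): cv2.imwrite('pics/'+n,cv2.resize(c['img'][:,:,::-1],None,fx=sc,fy=sc))
def cloud(c):
    K=np.array(c['intrinsics']);z=c['range_z'];h,w=z.shape
    u,v=np.meshgrid(np.arange(w),np.arange(h))
    P=np.stack([(u-K[0,2])/K[0,0]*z,(v-K[1,2])/K[1,1]*z,z],-1)
    a=np.array(c['attitude']);M=a if a.shape==(3,3) else R.from_euler('xyz',a,degrees=True).as_matrix()
    return P@M.T+np.array(c['xyz'])
E
python3 - <<'E'
from h import *
s=read_state();print({k:np.round(v,3) for k,v in s.items()})
t=read_camera('top');save(t,'top1.png',1.4);print(t['xyz'],t['attitude'],t['intrinsics'])
for n in ['feeder','tube_mouth','slide_grip','mark','delivery','pad','follower','blank1','frit_jar','frit_jar2','cup']:
    for f in (landmark_of,recognise):
        print(n,f.__name__,[(round(d['p'],2),np.round(d['point'],3).tolist()) for d in f(n,'top')][:8])
c=read_camera('scene');save(c,'scene1.png',1.4);print(c['xyz'],c['attitude'])
for n in ['feeder','tube_mouth','slide_grip','mark','delivery','pad','follower','blank1']:
    print(n,[(round(d['p'],2),np.round(d['point'],3).tolist()) for d in landmark_of(n,'scene')][:8])
np.savez('c1.npz',top=cloud(t),ti=t['img'],sc=cloud(c),si=c['img'])
E
```

```text
pics
{'time_s': np.float64(0.0), 'joint_pos': array([-80.278,  27.377,   1.28 ,  89.178,  -0.66 ,  63.558,  -4.762]), 'qvel': array([ 0.011,  0.018,  0.029, -0.11 , -0.06 ,  0.024,  0.054]), 'joint_efforts': array([ 0.0000e+00, -5.9646e+01,  1.6070e+00, -2.8120e+01,  1.2000e-02,
        9.0000e-03,  0.0000e+00]), 'eef_pos': array([0.185, 0.649, 0.404]), 'tool_rot': array([-1.79895e+02,  7.00000e-03,  1.64084e+02]), 'contact_force': array([ 0.131,  0.375, -0.084]), 'ft_torque': array([0.031, 0.018, 0.006]), 'grip_width': np.float64(0.086)}
[ 0.49059406 -0.04071435  1.12146341] [-173.21555979    0.51025889  -89.39568147] [[395.23694461   0.         282.27038082]
 [  0.         395.23694461 214.332569  ]
 [  0.           0.           1.        ]]
feeder call [(0.56, [0.593, 0.045, -0.001])]
feeder call [(0.92, [0.592, 0.063, 0.013])]
tube_mouth call [(0.69, [0.452, 0.188, 0.003]), (0.68, [0.597, 0.047, 0.216])]
tube_mouth call [(0.98, [0.59, 0.063, 0.008])]
slide_grip call [(0.81, [0.579, 0.182, 0.11]), (0.24, [0.595, 0.046, 0.214])]
slide_grip call [(0.83, [0.588, 0.114, 0.042])]
mark 
[... 1243 characters left out ...]
), (0.54, [0.441, -0.152, 0.029])]
cup call [(0.9, [0.794, 0.051, 0.004])]
cup call [(0.65, [0.802, 0.051, 0.032])]
[1.32460787 0.00973437 0.72928912] [-127.60614235    1.10991848   92.43424937]
feeder [(0.91, [0.591, 0.048, -0.001])]
tube_mouth [(0.8, [0.594, 0.044, 0.218])]
slide_grip [(0.86, [0.581, 0.187, 0.109])]
mark [(0.91, [0.56, 0.304, 0.039]), (0.72, [0.559, -0.248, 0.003])]
delivery [(0.89, [0.604, -0.069, 0.013])]
pad [(0.94, [0.455, 0.19, 0.0])]
follower [(0.95, [0.436, -0.147, 0.002])]
blank1 [(0.94, [0.669, -0.195, 0.002]), (0.93, [0.783, -0.23, -0.0]), (0.81, [0.563, -0.252, 0.002]), (0.72, [0.477, -0.401, 0.004]), (0.62, [0.422, -0.296, 0.003]), (0.6, [0.583, -0.37, 0.001])]
```

View pics/top1.png

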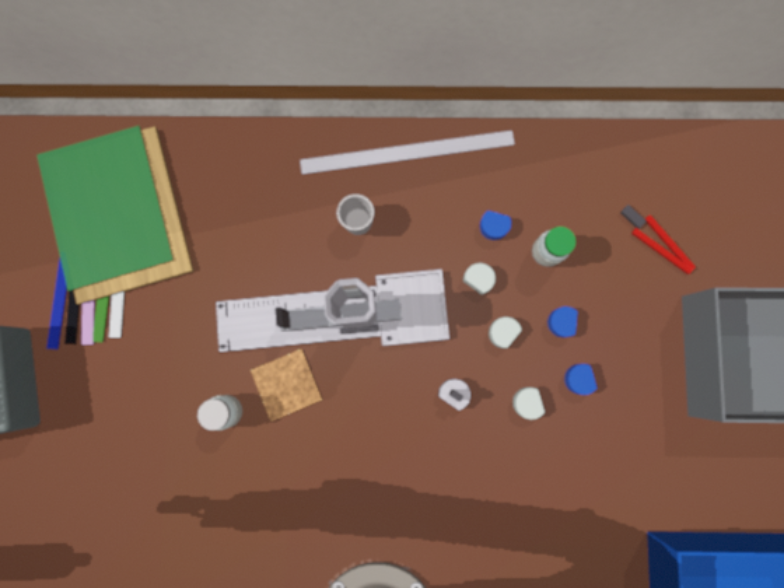

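View pics/scene1.png

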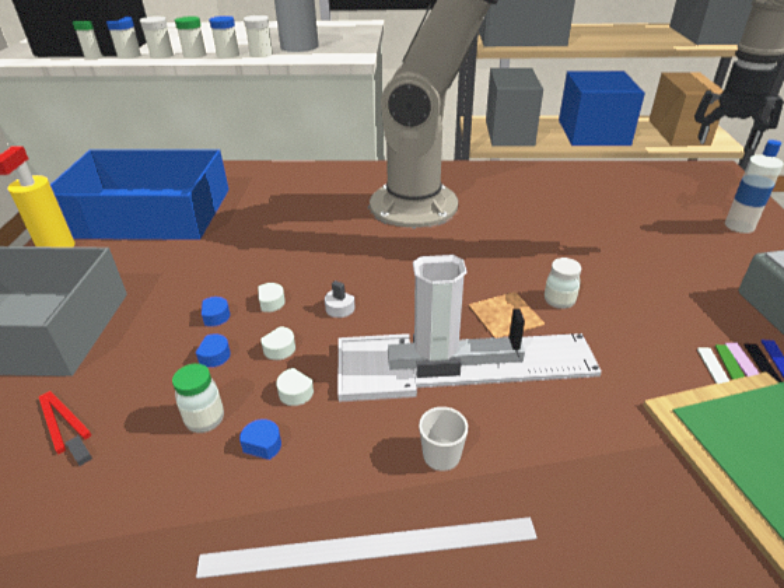

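Candidates (top picture, 784 px wide): white blanks at (480,278), (505,332), (530,403). The blue look-alikes at (495,225), (565,322), (581,380) are to be left alone. So three opal blanks, with the follower at (455,394). Next I fit the D outlines.

```bash
cat >> h.py <<'E'
from scipy.optimize import minimize
def inD(x,y,s=.0015):   # soft D, flat at -x
    d=np.minimum(.030-np.hypot(x,y),x+.020); return 1/(1+np.exp(-d/s))
def fitD(P,xy0,h,rgb=None,cam=None,tol=.008):
    """P cloud, cam=camera origin; fits D of top height h near xy0 -> x,y,yaw deg,score"""
    z=P[...,2]; k=(h-cam[2])/(z-cam[2]); Q=cam[:2]+(P[...,:2]-cam[:2])*k[...,None]
    m=np.isfinite(k)&(np.hypot(*(Q-xy0).transpose(2,0,1))<.055)
    q=Q[m]; lab=np.where((z[m]>h-tol),1.,-1.)
    f=lambda p:-np.sum(lab*inD(*(R.from_euler('z',-p[2]).as_matrix()[:2,:2]@(q-p[:2]).T)))/np.sum(lab>0)
    c=q[lab>0].mean(0)
    best=min((minimize(f,[c[0],c[1],a],method='Nelder-Mead',options=dict(initial_simplex=[[c[0],c[1],a],[c[0]+.004,c[1],a],[c[0],c[1]+.004,a],[c[0],c[1],a+.3]])) for a in np.arange(0,6.28,.4)),key=lambda r:r.fun)
    return np.round([*best.x[:2],(np.degrees(best.x[2])+180)%360-180,-best.fun],4)
def go(p,yaw=None):
    """remaining shift in tool axes (cm) to TCP p, and turn about tool z (rad)"""
    s=read_state(); M=R.from_euler('xyz',s['tool_rot'],degrees=True).as_matrix()
    d=M.T@(np.array(p)-s['eef_pos'])*100
    print('t',round(float(s['time_s']),1),'pos',np.round(s['eef_pos'],4),'rot',np.round(s['tool_rot'],2),'shift',np.round(d,2))
    if yaw is not None:
        dt=R.from_matrix(M.T@R.from_euler('xyz',[180,0,yaw],degrees=True).as_matrix()).as_rotvec()
        d2=R.from_euler('xyz',[180,0,yaw],degrees=True).as_matrix().T@(np.array(p)-s['eef_pos'])*100
        print(' turn',np.round(dt,3),' shift after turn',np.round(d2,2))
E
python3 - <<'E'
from h import *
D=np.load('c1.npz')
for n,ci in(('top',[.49059,-.04071,1.12146]),('sc',[1.32461,.00973,.72929])):
    P=D[n];cam=np.array(ci)
    print(n)
    for nm,xy,h in(('A',(.669,-.2),.03),('B',(.559,-.245),.03),('C',(.423,-.294),.03),('F',(.437,-.148),.028)):
        print(nm,fitD(P,np.array(xy),h,cam=cam))
    near=np.hypot(P[...,0]-.594,P[...,1]-.046)<.055
    q=P[near&(P[...,2]>.21)&(P[...,2]<.225)][:,:2].astype(np.float32)
    print('rim',len(q),(q.min(0)+q.max(0))/2,cv2.minAreaRect(q*1000))
    g=(np.hypot(P[...,0]-.58,P[...,1]-.185)<.035)&(P[...,2]>.1)&(P[...,2]<.12)
    q=P[g][:,:2].astype(np.float32);print('grip',len(q),q.mean(0),cv2.minAreaRect(q*1000))
    g=(abs(P[...,2]-.012)<.005)&(P[...,1]>.08)&(P[...,1]<.33)&(P[...,0]<.66)&(P[...,0]>.5)
    q=P[g][:,:2].astype(np.float32);print('deck',len(q),cv2.minAreaRect(q*1000))
    g=(abs(P[...,2]-.005)<.005)&(np.hypot(P[...,0]-.455,P[...,1]-.188)<.09)&(D['ti' if n=='top' else 'si'][...,1]>95)
    q=P[g][:,:2].astype(np.float32);print('pad',len(q),cv2.minAreaRect(q*1000))
E
```

```text
top
A [  0.6666  -0.1973 -34.6271   0.8527]
B [ 0.5589 -0.2482 51.0693  0.8516]
C [  0.4219  -0.2942 105.6298   0.8503]
F [  0.4365  -0.1471 -33.0914   0.8516]
rim 385 [0.596182   0.04404141] ((596.993408203125, 44.92656326293945), (72.57574462890625, 82.19812774658203), 5.87104606628418)
grip 78 [0.5777333  0.18221268] ((578.9003295898438, 183.01947021484375), (36.073699951171875, 14.596855163574219), 6.233326435089111)
deck 2236 ((572.4226684570312, 205.04067993164062), (144.4801788330078, 249.4049835205078), 0.5228909850120544)
pad 1619 ((469.595703125, 190.67587280273438), (149.7140350341797, 128.96600341796875), 23.263294219970703)
sc
A [  0.6716  -0.1944 -36.6578   0.8139]
B [ 0.5639 -0.2456 51.827   0.786 ]
C [  0.4263  -0.2912 103.5215   0.7762]
F [  0.4411  -0.1438 -52.54     0.6387]
rim 295 [0.59862727 0.04635786] ((599.1071166992188, 46.90214538574219), (72.64159393310547, 82.06094360351562), 5.259537220001221)
grip 84 [0.58502644 0.18446971] ((582.4091186523438, 185.41879272460938), (36.37621307373047, 13.759634017944336), 7.146571636199951)
deck 2020 ((569.59765625, 201.36517333984375), (127.98352813720703, 255.5313262939453), 6.05501127243042)
pad 1264 ((446.4817810058594, 189.97279357910156), (177.09921264648438, 162.31898498535156), 86.38845825195312)
```

Feeder axis is about (0.593, 0.045) with yaw about 6.2°. The blanks are A (0.667, -0.197, -35°), B (0.560, -0.248, 51°) and C (0.423, -0.294, 105°), and the follower is about (0.437, -0.147, -33°). I'm moving to A: turn first, then travel.

>>> send_rows(
  plan="0 0 -1 0 0 0.15; 0 0 -1 0 0 0.15; 0 0 -1 0 0 0.15; 0 0 0 0 0 0.15; 0 0 0 0 0 0.15",
  grip=0,
  newtons=40,
)

```text
time_s: 2.1
eef_pos: [0.1855, 0.6489, 0.4355]
tool_rot: [-179.9, 0.0, 120.8]
contact_force: [-0.5, -0.8, 0.1]
grip_width: 0.0854
```

>>> send_rows(
  plan="0 0 0 0 0 0.15; 0 0 0 0 0 0.15; 0 0 0 0 0 0.15; 0 0 0 0 0 0.15; 0 0 0 0 0 0.15",
)

```text
time_s: 2.6
eef_pos: [0.1851, 0.649, 0.4362]
tool_rot: [-179.9, -0.0, 77.8]
contact_force: [-0.2, 0.1, -0.2]
grip_width: 0.0855
```

>>> send_rows(
  plan="0 0 0 0 0 0.15; 0 0 0 0 0 0.15; 0 0 0 0 0 0.1",
)

```text
time_s: 2.9
eef_pos: [0.1848, 0.649, 0.4363]
tool_rot: [-179.9, 0.0, 54.6]
contact_force: [-0.5, 0.3, 0.0]
grip_width: 0.0852
```

>>> send_rows(
  plan="-2.1 4.4 0 0 0 0; -2.1 4.4 0 0 0 0; -2.1 4.4 0 0 0 0; -2.1 4.4 0 0 0 0; -2.1 4.4 0 0 0 0",
)

```text
time_s: 3.4
eef_pos: [0.3, 0.4366, 0.4339]
tool_rot: [-179.8, -0.1, 55.3]
contact_force: [1.3, -0.0, -0.5]
grip_width: 0.0856
```

>>> send_rows(
  plan="-2.1 4.4 0 0 0 0; -2.1 4.4 0 0 0 0; -2.1 4.4 0 0 0 0; -2.1 4.4 0 0 0 0; -2.1 4.4 0 0 0 0",
)

```text
time_s: 3.9
eef_pos: [0.4226, 0.2185, 0.4342]
tool_rot: [-179.7, -0.4, 55.4]
contact_force: [0.7, 0.0, 0.0]
grip_width: 0.0856
```

>>> send_rows(
  plan="-2.1 4.4 0 0 0 0; -2.1 4.4 0 0 0 0; -2.1 4.4 0 0 0 0; -2.1 4.4 0 0 0 0; -2.1 4.4 0 0 0 0",
)

```text
time_s: 4.4
eef_pos: [0.5454, 0.001, 0.4342]
tool_rot: [-179.7, -0.8, 55.5]
contact_force: [0.8, 1.3, -0.1]
grip_width: 0.0853
```

>>> send_rows(
  plan="-2.1 4.4 0 0 0 0; -2.1 4.4 0 0 0 0; -2.1 4.4 0 0 0 0; 0 0 0 0 0 0",
)

```text
time_s: 4.8
eef_pos: [0.6211, -0.1364, 0.4331]
tool_rot: [-180.0, -0.7, 55.2]
contact_force: [-0.3, -0.2, -0.5]
grip_width: 0.0854
```

```bash
python3 - <<'E'
from h import *
go([.671,-.200,.30],55)
E
```

```text
t 4.8 pos [ 0.6211 -0.1364  0.4331] rot [-179.96   -0.73   55.18] shift [-2.54  7.74 13.27]
 turn [-0.001 -0.013  0.003]  shift after turn [-2.35  7.74 13.31]
```

>>> send_rows(
  plan="-1.2 3.9 2 0 -0.013 0; -1.2 3.9 2 0 0 0; 0 0 4.6 0 0 0; 0 0 4.6 0 0 0; 0 0 0 0 0 0",
)

```text
time_s: 5.3
eef_pos: [0.6748, -0.2028, 0.2982]
tool_rot: [179.9, -0.1, 55.2]
contact_force: [-0.9, 0.7, 0.3]
grip_width: 0.0853
```

```bash
cat >> h.py <<'E'
def wrist(name=None):
    """wrist cloud in world (fisheye), camera origin"""
    s=read_state();c=read_camera('wrist')
    K=np.array(c['intrinsics']);z=c['range_z'].astype(float);h,w=z.shape
    u,v=np.meshgrid(np.arange(w),np.arange(h));a=(u-K[0,2])/K[0,0];b=(v-K[1,2])/K[1,1];th=np.hypot(a,b)+1e-9
    z=np.where((z>0)&(th<1.2),z,np.nan); k=np.tan(th)/th
    P=np.stack([a*k*z,b*k*z,z],-1)
    H=np.array(c['hand_eye']);M=R.from_euler('xyz',s['tool_rot'],degrees=True).as_matrix()@H[:3,:3]
    o=s['eef_pos']+R.from_euler('xyz',s['tool_rot'],degrees=True).as_matrix()@H[:3,3]
    if name: save(c,name)
    return P@M.T+o,o,c
E
python3 - <<'E'
from h import *
go([.671,-.200,.178],55)
P,o,c=wrist('w1.png');print(o)
try: print(fitD(P,np.array([.667,-.197]),.03,cam=o))
except Exception as e: print(e)
try: print(fitD(P,np.array([.56,-.248]),.03,cam=o))
except Exception as e: print(e)
E
```

```text
t 5.3 pos [ 0.6748 -0.2028  0.2982] rot [ 1.7985e+02 -1.4000e-01  5.5200e+01] shift [-0.02 -0.5  12.02]
 turn [ 0.003 -0.003  0.004]  shift after turn [ 1.000e-02 -4.700e-01  1.202e+01]
[ 0.71587981 -0.14426665  0.26796561]
[  0.6697  -0.1958 -36.6095   0.8516]
[   0.5624   -0.2313 -142.1085    0.4428]
```

View pics/w1.png

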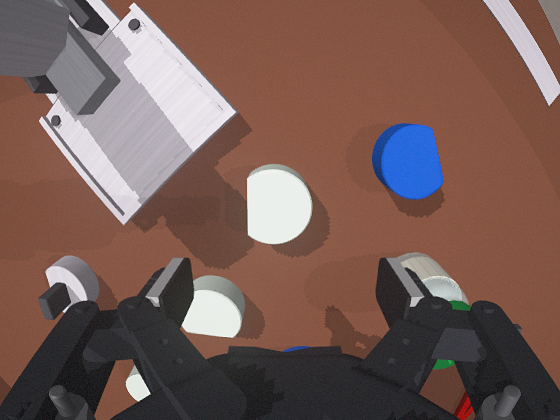

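Blank A at (278,205) shows white, with its flat parallel to the left finger at (170,280). The wrist fit agrees within 3 mm and 2°, so I grasp it.

>>> send_rows(
  plan="0.2 -0.4 3 0 0 0.02; 0 0 4 0 0 0; 0 0 3 0 0 0; 0 0 2 0 0 0; 0 0 0 0 0 0",
)

```text
time_s: 5.85
eef_pos: [0.6822, -0.1989, 0.1944]
tool_rot: [178.5, -0.8, 54.3]
contact_force: [0.0, 0.4, -0.4]
grip_width: 0.0856
```

>>> send_rows(
  plan="0 0 0 0 0 0; 0 0 0 0 0 0; 0 0 0 0 0 0; 0 0 0 0 0 0; 0 0 0 0 0 0",
  grip=1,
  newtons=40,
)

```text
time_s: 6.35
eef_pos: [0.6844, -0.1986, 0.2065]
tool_rot: [178.3, -1.2, 54.4]
contact_force: [-0.5, -0.1, -0.1]
grip_width: 0.0124
```

>>> send_rows(
  plan="0 0 0 0 0 0; 0 0 0 0 0 0; 0 0 -2 0 0 0; 0 0 -4 0 0 0; 0 0 -5 0 0 0",
)

```text
time_s: 6.85
eef_pos: [0.6788, -0.1976, 0.3153]
tool_rot: [178.8, -0.9, 54.4]
contact_force: [1.5, -1.1, 0.3]
grip_width: -0.0
```

>>> send_rows(
  plan="0 0 -5 0 0 0; 0 0 -5 0 0 0; 0 0 -5 0 0 0; 0 0 0 0 0 0",
)

```text
time_s: 7.25
eef_pos: [0.6732, -0.2005, 0.4779]
tool_rot: [178.0, -1.1, 54.2]
contact_force: [0.6, -0.7, -0.6]
grip_width: 0.0001
```

```bash
python3 - <<'E'
from h import *
go([.598,.0455,.44],96.2)
P,o,c=wrist('w2.png')
E
```

```text
t 7.2 pos [ 0.6732 -0.2005  0.4779] rot [178.04  -1.12  54.18] shift [ 15.47 -20.62   3.4 ]
 turn [ 0.04  -0.006 -0.734]  shift after turn [25.27 -4.82  3.79]
```

View pics/w2.png

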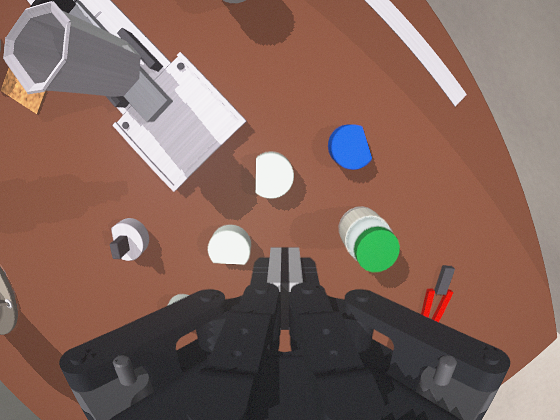

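The grasp closed on nothing: blank A is still at (270,175), because the arm stopped about 2 cm high and drifted up. I'll reopen and go down more slowly, watching the motion.

>>> send_rows(
  plan="0 0 4 0.03 -0.02 0; 0 0 4 0 0 0; 0 0 4 0 0 0; 0 0 4 0 0 0; 0 0 0 0 0 0",
  grip=0,
)

```text
time_s: 7.8
eef_pos: [0.6729, -0.2001, 0.3117]
tool_rot: [180.0, 0.0, 54.1]
contact_force: [-0.8, 0.2, -0.6]
grip_width: 0.0722
```

>>> send_rows(
  plan="0 0 0 0 0 0; 0 0 0 0 0 0; 0 0 0 0 0 0; 0 0 0 0 0 0; 0 0 0 0 0 0",
)

```text
time_s: 8.3
eef_pos: [0.6742, -0.2016, 0.3188]
tool_rot: [179.6, -0.1, 54.1]
contact_force: [0.1, 0.5, 0.3]
grip_width: 0.0853
```

```bash
python3 - <<'E'
from h import *
go([.673,-.199,.178],54)
s=read_state();print(s['joint_pos'],s['qvel'],s['contact_force'])
E
```

```text
t 8.3 pos [ 0.6742 -0.2016  0.3188] rot [ 1.7958e+02 -8.0000e-02  5.4080e+01] shift [ 0.12 -0.35 14.08]
 turn [ 0.007 -0.001  0.001]  shift after turn [ 0.14 -0.25 14.08]
[-14.38441609  40.43865431  40.60353137  91.21268789 -29.44169102
  59.02012407  -1.1815981 ] [-0.05420578 -0.82803721  0.36329362 -0.64284337  0.27883706  0.19346709
 -0.12077094] [0.10904644 0.48991526 0.27580079]
```

Zero rows drift up about 1.4 to 2.4 mm each, so I'll compensate for that in the hold rows.

>>> send_rows(
  plan="0.1 -0.1 4 0.005 0 0; 0 -0.1 4 0.004 0 0; 0 -0.1 3.5 0.004 0 0; 0 -0.1 2 0.004 0.002 0; 0 -0.1 1.2 0.004 0.002 0",
)

```text
time_s: 8.8
eef_pos: [0.6755, -0.1991, 0.1755]
tool_rot: [-180.0, -0.7, 54.1]
contact_force: [-0.6, 0.0, 0.7]
grip_width: 0.0854
```

```bash
python3 - <<'E'
from h import *
go([.673,-.199,.178],54)
E
```

```text
t 8.8 pos [ 0.6755 -0.1991  0.1755] rot [-179.99   -0.71   54.14] shift [-0.14 -0.21 -0.25]
 turn [-0.    -0.012  0.002]  shift after turn [-0.14 -0.21 -0.25]
```

>>> send_rows(
  plan="-0.1 -0.2 0.1 0.002 -0.008 0; 0 -0.1 0.2 0.004 0 0; 0 -0.1 0.2 0.004 0 0; 0 -0.1 0.2 0.004 0 0; 0 -0.1 0.2 0.004 0 0",
  grip=1,
)

```text
time_s: 9.3
eef_pos: [0.6728, -0.1988, 0.1727]
tool_rot: [-179.5, -0.3, 54.1]
contact_force: [-0.0, -0.6, 6.4]
grip_width: 0.0488
```

>>> send_rows(
  plan="0 0 0.1 0.002 0 0; 0 0 0.1 0.002 0 0; 0 0 -1 0 0 0; 0 0 -3 0 0 0; 0 0 -4 0 0 0",
)

```text
time_s: 9.8
eef_pos: [0.6709, -0.1978, 0.2485]
tool_rot: [-178.6, -0.2, 54.1]
contact_force: [0.3, 0.7, -1.0]
grip_width: 0.0487
```

```bash
python3 - <<'E'
from h import *
go([.598,.0455,.44],96.2)
E
```

```text
t 9.8 pos [ 0.6709 -0.1978  0.2485] rot [-178.6    -0.19   54.12] shift [ 15.51 -20.63 -18.6 ]
 turn [-0.022 -0.012 -0.734]  shift after turn [ 24.98  -4.62 -19.15]
```

>>> send_rows(
  plan="0 0 -5 -0.01 -0.01 0; 0 0 -5 -0.01 0 0; 0 0 -5 0 0 0; 0 0 -4 0 0 0",
)

```text
time_s: 10.2
eef_pos: [0.6716, -0.1971, 0.4429]
tool_rot: [-179.3, 0.5, 54.1]
contact_force: [1.8, -1.4, -1.1]
grip_width: 0.0486
```

>>> send_rows(
  plan="0 0 0 0 0 -0.147; 0 0 0 0 0 -0.147; 0 0 0 0 0 -0.147; 0 0 0 0 0 -0.147; 0 0 0 0 0 -0.147",
)

```text
time_s: 10.7
eef_pos: [0.6707, -0.1969, 0.4533]
tool_rot: [-179.7, 0.1, 97.2]
contact_force: [-0.4, -0.1, -1.4]
grip_width: 0.0485
```

>>> send_rows(
  plan="4.5 -0.8 0 0 0 0; 4.5 -0.8 0 0 0 0; 4.5 -0.8 0 0 0 0; 4.5 -0.8 0 0 0 0; 4.5 -0.8 0 0 0 0",
)

```text
time_s: 11.2
eef_pos: [0.5981, 0.0179, 0.4526]
tool_rot: [-179.5, 0.3, 96.5]
contact_force: [0.8, -0.6, -1.5]
grip_width: 0.0486
```

```bash
python3 - <<'E'
from h import *
go([.598,.0455,.42],96.2)
E
```

```text
t 11.2 pos [0.5981 0.0179 0.4526] rot [-179.52    0.33   96.5 ] shift [2.76 0.33 3.24]
 turn [-0.008  0.006  0.005]  shift after turn [2.74 0.29 3.26]
```

>>> send_rows(
  plan="2.2 0.2 1.5 -0.006 0.005 0; 0.5 0.1 1.5 0 0 0; 0 0 0.2 0 0 0",
)

```text
time_s: 11.5
eef_pos: [0.595, 0.0541, 0.4196]
tool_rot: [-179.8, -0.2, 97.2]
contact_force: [-0.4, -0.9, -1.8]
grip_width: 0.0487
```

```bash
python3 - <<'E'
from h import *
go([.598,.0455,.385],96.2)
P,o,c=wrist('w3.png')
print(o,[(round(d['p'],2),np.round(d['point'],3).tolist()) for d in landmark_of('tube_mouth','wrist')])
q=P[(P[...,2]>.205)&(P[...,2]<.222)&(np.hypot(P[...,0]-.593,P[...,1]-.045)<.06)][:,:2].astype(np.float32)
print(len(q),q.min(0),q.max(0),cv2.minAreaRect(q*1000) if len(q)>3 else 0)
E
```

```text
t 11.5 pos [0.595  0.0541 0.4196] rot [-179.75   -0.25   97.21] shift [-0.9   0.2   3.45]
 turn [-0.004 -0.004  0.018]  shift after turn [-0.88  0.21  3.46]
[0.58679129 0.12470891 0.38945959] []
2443 [0.5601359  0.04953612] [0.6347867  0.08807015] ((598.2294921875, 70.52682495117188), (36.386688232421875, 75.47125244140625), 84.4177017211914)
```

View pics/w3.png

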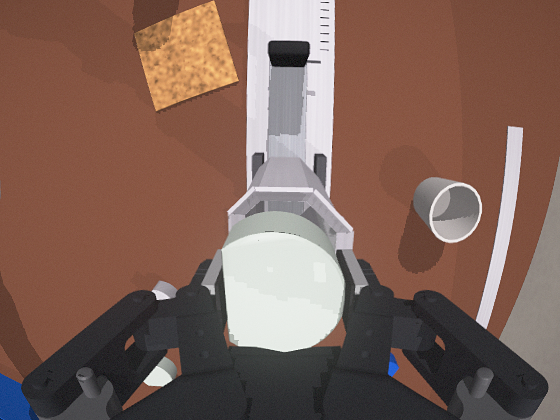

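```bash
cat >> h.py <<'E'
def held():
    """extent of held part in tool frame from wrist: x of its far rim (cm), should be 3.0"""
    P,o,c=wrist(); s=read_state();M=R.from_euler('xyz',s['tool_rot'],degrees=True).as_matrix()
    T=(P-s['eef_pos'])@M; g=(abs(T[...,2]-.144)<.012)&(abs(T[...,1])<.022)&(T[...,0]>-.01)&(T[...,0]<.045)
    t=T[g]; zz=np.median(t[:,2]); t=t[abs(t[:,2]-zz)<.003]
    print('top face depth',round(zz,4),'n',len(t),'far rim x',np.round(np.percentile(t[:,0],[90,99,99.8]),4),'at y',np.round(np.median(t[t[:,0]>np.percentile(t[:,0],98)],0),4))
E
python3 - <<'E'
from h import *
held()
go([.598,.0455,.385],96.2)
E
```

```text
top face depth 0.1431 n 9025 far rim x [0.0246 0.0288 0.0293] at y [ 0.0288 -0.004   0.1443]
t 11.7 pos [0.596  0.0513 0.4216] rot [-179.94   -0.2    96.95] shift [-0.61  0.13  3.66]
 turn [-0.001 -0.003  0.013]  shift after turn [-0.6   0.13  3.66]
```

>>> send_rows(
  plan="-0.5 0.1 1.2 0 0 0.013; -0.1 0 1.2 0 0 0; 0 0 0.8 0 0 0; 0 0 0.5 0 0 0; 0 0 0.2 0 0 0",
)

```text
time_s: 12.15
eef_pos: [0.5995, 0.0406, 0.3842]
tool_rot: [179.8, -0.4, 95.7]
contact_force: [-14.8, 1.2, 30.3]
grip_width: 0.0484
```

```bash
python3 - <<'E'
from h import *
go([.598,.0455,.385],96.2)
E
```

```text
t 12.2 pos [0.5995 0.0406 0.3842] rot [179.84  -0.39  95.65] shift [ 0.51 -0.1  -0.08]
 turn [ 0.003 -0.007 -0.01 ]  shift after turn [ 0.51 -0.1  -0.08]
```

>>> send_rows(
  plan="0.4 -0.1 -0.3 0 0 -0.01; 0.1 0 0.1 0 0 0; 0 0 0.2 0 0 0",
)

```text
time_s: 12.45
eef_pos: [0.5983, 0.0449, 0.3844]
tool_rot: [179.8, -0.4, 96.2]
contact_force: [-1.0, -0.0, 9.4]
grip_width: 0.0484
```

```bash
python3 - <<'E'
from h import *
go([.598,.0455,.385],96.2)
print(read_state()['contact_force'])
E
```

```text
t 12.4 pos [0.5983 0.0449 0.3844] rot [179.77  -0.41  96.19] shift [ 0.06 -0.02 -0.06]
 turn [ 0.004 -0.007 -0.   ]  shift after turn [ 0.06 -0.02 -0.06]
[-9.57907942e-01 -7.01422810e-03  9.43173250e+00]
```

Well centred now. I'll release while holding position, rise, and check from the scene camera.

>>> send_rows(
  plan="0 0 0.1 0 0 0; 0 0 0.1 0 0 0; 0 0 0.1 0 0 0; 0 0 0.1 0 0 0; 0 0 0 0 0 0",
  grip=0,
)

```text
time_s: 12.95
eef_pos: [0.5995, 0.0441, 0.3814]
tool_rot: [179.6, -0.4, 96.1]
contact_force: [0.6, 0.5, -0.4]
grip_width: 0.0854
```

>>> send_rows(
  plan="0 0 -2 0 0 0; 0 0 -3 0 0 0; -4 0 -1 0 0 0; -4.5 0 0 0 0 0; -4.5 0 0 0 0 0",
)

```text
time_s: 13.45
eef_pos: [0.6143, -0.0791, 0.4398]
tool_rot: [179.8, -0.5, 97.1]
contact_force: [0.7, 0.1, -0.3]
grip_width: 0.0857
```

>>> send_rows(
  plan="-4.5 0 0 0 0 -0.15; -4.5 0 0 0 0 -0.15; 0 0 0 0 0 -0.15; 0 0 0 0 0 -0.15; 0 0 0 0 0 -0.15",
)

```text
time_s: 13.95
eef_pos: [0.6305, -0.1805, 0.4373]
tool_rot: [179.8, -0.2, 139.9]
contact_force: [0.4, -1.2, -0.0]
grip_width: 0.085
```

```bash
cat >> h.py <<'E'
def tube():
    """heights seen inside the bore by the top camera"""
    t=read_camera('top');P=cloud(t);g=np.hypot(P[...,0]-.593,P[...,1]-.045)<.016
    z=P[g][:,2];print('tube z pct',np.round(np.percentile(z,[2,10,25,50,75,90,98]),3))
    return t,P
E
python3 - <<'E'
from h import *
t,P=tube(); cam=np.array(t['xyz'])
for nm,xy,h in(('A',(.669,-.2),.03),('B',(.559,-.245),.03),('C',(.423,-.294),.03),('F',(.437,-.148),.028)):
    try: print(nm,fitD(P,np.array(xy),h,cam=cam))
    except Exception as e: print(nm,e)
save(t,'t2.png')
go([.564,-.244,.30],141)
E
```

```text
tube z pct [0.066 0.068 0.069 0.071 0.072 0.073 0.075]
A [  0.658   -0.2181 -94.1744   0.4043]
B [   0.542    -0.2537 -123.8474    0.2696]
C [ 0.4032 -0.2913 62.1188  0.2841]
F [ 4.204000e-01 -1.566000e-01 -1.583589e+02  3.389000e-01]
t 14.0 pos [ 0.6305 -0.1802  0.4373] rot [179.84  -0.2  140.35] shift [ 1.01 -9.19 13.71]
 turn [ 0.003 -0.004 -0.011]  shift after turn [ 1.16 -9.14 13.73]h.py:16: RuntimeWarning: divide by zero encountered in divide
  z=P[...,2]; k=(h-cam[2])/(z-cam[2]); Q=cam[:2]+(P[...,:2]-cam[:2])*k[...,None]
h.py:16: RuntimeWarning: invalid value encountered in multiply
  z=P[...,2]; k=(h-cam[2])/(z-cam[2]); Q=cam[:2]+(P[...,:2]-cam[:2])*k[...,None]
```

View pics/t2.png

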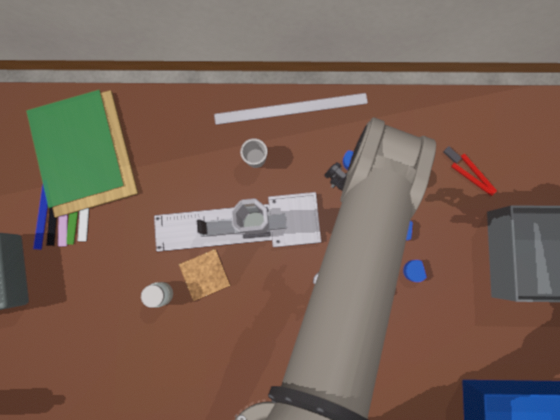

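The top of the stack in the tube is at z = 0.070, so blank A rests on the slide. The arm hides the rest of that picture. B is next.

>>> send_rows(
  plan="0.6 -4.6 2 0 0 -0.011; 0.5 -4.6 3 0 0 0; 0 0 4 0 0 0; 0 0 2.5 0 0 0; 0 0 0.2 0 0 0",
)

```text
time_s: 14.5
eef_pos: [0.5633, -0.2443, 0.3177]
tool_rot: [179.7, -0.0, 140.3]
contact_force: [-0.2, 0.4, -0.1]
grip_width: 0.0856
```

```bash
python3 - 2>/dev/null <<'E'
from h import *
P,o,c=wrist()
f=fitD(P,np.array([.56,-.247]),.03,cam=o);print(f)
for xy in((.424,-.293),):
    try: print('C',fitD(P,np.array(xy),.03,cam=o))
    except Exception as e: print(e)
b=np.radians(f[2]); go([f[0]+.005*np.cos(b),f[1]+.005*np.sin(b),.177],f[2]+90)
E
```

```text
[ 0.5607 -0.2469 50.5717  0.8515]
C [  0.4249  -0.2927 106.1098   0.8493]
t 14.6 pos [ 0.564  -0.2441  0.3188] rot [1.7969e+02 3.0000e-02 1.4038e+02] shift [ 0.08 -0.   14.18]
 turn [ 0.005  0.001 -0.003]  shift after turn [ 0.07  0.08 14.18]
```

>>> send_rows(
  plan="0 0 4 0.003 0 0; 0 0 4 0.003 0 0; 0 0 3.5 0.003 0 0; 0 0 1.8 0.003 0 0; 0 0 1 0.003 0 0",
)

```text
time_s: 15.05
eef_pos: [0.573, -0.2435, 0.181]
tool_rot: [-179.9, 1.0, 140.3]
contact_force: [0.6, 0.3, -0.4]
grip_width: 0.0856
```

```bash
python3 - 2>/dev/null <<'E'
from h import *
go([.564,-.243,.177],140.6)
E
```

```text
t 15.1 pos [ 0.573  -0.2435  0.181 ] rot [-179.92    0.96  140.27] shift [ 0.73 -0.53  0.39]
 turn [-0.001  0.017 -0.006]  shift after turn [ 0.73 -0.53  0.4 ]
```

>>> send_rows(
  plan="0.6 -0.4 0.4 0 0.015 0; 0.1 -0.1 0.3 0 0.003 0",
)

```text
time_s: 15.25
eef_pos: [0.5657, -0.2423, 0.1749]
tool_rot: [-180.0, -0.0, 140.3]
contact_force: [-0.2, -1.1, 0.1]
grip_width: 0.0856
```

```bash
python3 - 2>/dev/null <<'E'
from h import *
go([.564,-.243,.177],140.6)
E
```

```text
t 15.2 pos [ 0.5657 -0.2423  0.1749] rot [-1.7997e+02 -5.0000e-02  1.4031e+02] shift [ 0.08 -0.16 -0.21]
 turn [-0.    -0.001 -0.005]  shift after turn [ 0.09 -0.16 -0.21]
```

>>> send_rows(
  plan="0.1 -0.1 0 0 0 0; 0.1 -0.1 0.1 0 0.002 0; 0.1 0 0.1 0 0.002 0; 0.1 0 0.1 0 0.002 0; 0.1 0 0.1 0 0.002 0",
  grip=1,
)

```text
time_s: 15.75
eef_pos: [0.5625, -0.2427, 0.1761]
tool_rot: [179.8, 0.0, 140.2]
contact_force: [0.6, -1.7, 6.3]
grip_width: 0.0484
```

>>> send_rows(
  plan="0 0 0.1 0 0 0; 0 0 0.1 0 0 0; 0 0 -1 0 0 0; 0 0 -3 0 0 0; 0 0 -4 0 0 0",
)

```text
time_s: 16.25
eef_pos: [0.5595, -0.2411, 0.2528]
tool_rot: [-180.0, -0.8, 140.2]
contact_force: [0.1, -0.1, -1.6]
grip_width: 0.0486
```

>>> send_rows(
  plan="0 0 -5 0 0 0; 0 0 -5 0 0 0; 0 0 -5 0 0 0; 0 0 -4 0 0 0; 0 0 0 0 0 0.02",
)

```text
time_s: 16.75
eef_pos: [0.56, -0.2421, 0.4538]
tool_rot: [180.0, -0.7, 139.0]
contact_force: [0.1, -0.2, -1.8]
grip_width: 0.0482
```

>>> send_rows(
  plan="0 0 0 0 0 0.15; 0 0 0 0 0 0.15; 0 0 0 0 0 0.15; 0 0 0 0 0 0.15; 0 0 0 0 0 0.15",
)

```text
time_s: 17.25
eef_pos: [0.5574, -0.2407, 0.4521]
tool_rot: [-179.4, -0.8, 95.7]
contact_force: [-0.3, -0.1, -2.5]
grip_width: 0.0487
```

```bash
python3 - 2>/dev/null <<'E'
from h import *
held()
go([.598,.0455,.44],96.2)
E
```

```text
top face depth 0.1455 n 8490 far rim x [0.0237 0.0278 0.0284] at y [ 0.0278 -0.0039  0.1467]
t 17.3 pos [ 0.5574 -0.2405  0.4518] rot [-179.33   -0.8    95.34] shift [28.08  6.72  1.49]
 turn [-0.012 -0.014 -0.015]  shift after turn [28.    7.12  1.18]
```

>>> send_rows(
  plan="4.6 1.2 0 -0.01 -0.012 -0.01; 4.6 1.2 0 0 0 0; 4.6 1.2 0 0 0 0; 4.6 1.2 0 0 0 0; 4.6 1.2 0 0 0 0",
)

```text
time_s: 17.8
eef_pos: [0.5908, -0.0074, 0.4483]
tool_rot: [-179.5, 0.1, 95.6]
contact_force: [-0.2, -0.9, -1.5]
grip_width: 0.0485
```

>>> send_rows(
  plan="3.6 0.9 0 0 0 0; 1 0.2 1 0 0 0; 0 0 0.6 0 0 0; 0 0 0.2 0 0 0; 0 0 0.2 0 0 0",
)

```text
time_s: 18.3
eef_pos: [0.5955, 0.0491, 0.4233]
tool_rot: [-179.1, -0.0, 96.8]
contact_force: [0.1, 0.0, -2.0]
grip_width: 0.0482
```

```bash
python3 - 2>/dev/null <<'E'
from h import *
go([.598,.0465,.387],96.2)
E
```

```text
t 18.3 pos [0.5955 0.0491 0.4233] rot [-179.08   -0.     96.81] shift [-0.29  0.28  3.63]
 turn [-0.016  0.     0.011]  shift after turn [-0.29  0.22  3.63]
```

>>> send_rows(
  plan="-0.2 0.1 1.2 -0.01 0 0.005; 0 0 1.0 -0.003 0 0; 0 0 0.6 0 0 0; 0 0 0.2 0 0 0",
)

```text
time_s: 18.7
eef_pos: [0.5961, 0.0403, 0.3926]
tool_rot: [-179.9, 0.1, 96.0]
contact_force: [-0.3, -0.7, -1.5]
grip_width: 0.0485
```

```bash
python3 - 2>/dev/null <<'E'
from h import *
go([.598,.0465,.387],96.2)
E
```

```text
t 18.7 pos [0.5961 0.0403 0.3926] rot [-1.7986e+02  1.0000e-01  9.6040e+01] shift [0.6  0.26 0.56]
 turn [-0.002  0.002 -0.003]  shift after turn [0.59 0.26 0.56]
```

>>> send_rows(
  plan="0.6 0.2 0 0 0 0; 0.1 0 0.4 0 0 0; 0.1 0 0.3 0 0 0",
)

```text
time_s: 19.0
eef_pos: [0.5977, 0.0483, 0.3859]
tool_rot: [-179.9, 0.1, 96.0]
contact_force: [0.5, 0.8, -1.8]
grip_width: 0.0488
```

```bash
python3 - 2>/dev/null <<'E'
from h import *
go([.598,.0465,.387],96.2)
E
```

```text
t 19.0 pos [0.5977 0.0483 0.3859] rot [-1.7993e+02  1.0000e-01  9.5970e+01] shift [-0.18  0.01 -0.11]
 turn [-0.001  0.002 -0.004]  shift after turn [-0.18  0.01 -0.11]
```

>>> send_rows(
  plan="-0.1 0 0.1 0 0 0; 0 0 0.1 0 0 0; 0 0 0.1 0 0 0; 0 0 0.1 0 0 0; 0 0 0 0 0 0",
  grip=0,
)

```text
time_s: 19.5
eef_pos: [0.5987, 0.0481, 0.383]
tool_rot: [179.9, 0.1, 96.1]
contact_force: [0.2, 0.6, -0.4]
grip_width: 0.0854
```

>>> send_rows(
  plan="0 0 -2 0 0 0; 0 0 -3 0 0 0; -3.9 -2.6 0 0 0 0; -3.9 -2.6 0 0 0 0; -3.9 -2.6 0 0 0 0",
)

```text
time_s: 20.0
eef_pos: [0.5347, -0.0722, 0.4339]
tool_rot: [179.9, 0.1, 96.9]
contact_force: [0.7, -0.3, -0.4]
grip_width: 0.0851
```

>>> send_rows(
  plan="-3.9 -2.6 0 0 0 0; -3.9 -2.6 0 0 0 0; -3.9 -2.6 0 0 0 0; -3.9 -2.6 0 0 0 0; -3.5 -2.2 0 0 0 0",
)

```text
time_s: 20.5
eef_pos: [0.4259, -0.285, 0.4348]
tool_rot: [179.7, 0.0, 96.9]
contact_force: [0.6, -0.4, 0.3]
grip_width: 0.0853
```

>>> send_rows(
  plan="0 0 0 0 0 -0.15; 0 0 0 0 0 -0.15; 0 0 0 0 0 -0.15; 0 0 0 0 0 -0.15; 0 0 0 0 0 -0.15",
)

```text
time_s: 21.0
eef_pos: [0.4194, -0.2932, 0.4357]
tool_rot: [179.9, 0.3, 139.7]
contact_force: [-1.2, -0.7, -0.4]
grip_width: 0.0853
```

>>> send_rows(
  plan="0 0 0 0 0 -0.15; 0 0 0 0 0 -0.15; 0 0 0 0 0 -0.15; 0 0 0 0 0 -0.15; 0 0 0 0 0 -0.15",
)

```text
time_s: 21.5
eef_pos: [0.4183, -0.2936, 0.4359]
tool_rot: [-179.9, 0.3, -177.3]
contact_force: [-0.2, -0.4, 1.2]
grip_width: 0.0859
```

>>> send_rows(
  plan="0 0 1 0 0 -0.15; 0 0 3 0 0 -0.1; 0 0 3 0 0 0; 0 0 3 0 0 0; 0 0 0 0 0 0",
)

```text
time_s: 22.0
eef_pos: [0.419, -0.2945, 0.3347]
tool_rot: [-179.7, 0.5, -162.5]
contact_force: [-0.5, 1.0, 0.5]
grip_width: 0.0856
```

```bash
python3 - 2>/dev/null <<'E'
from h import *
tube()
P,o,c=wrist()
f=fitD(P,np.array([.4245,-.293]),.03,cam=o);print(f)
b=np.radians(f[2]); go([f[0]+.005*np.cos(b),f[1]+.005*np.sin(b),.177],f[2]+90)
E
```

```text
tube z pct [0.097 0.098 0.099 0.1   0.101 0.102 0.104]
[  0.4227  -0.294  106.5095   0.8518]
t 22.1 pos [ 0.4202 -0.2956  0.3381] rot [-179.48    0.76 -162.48] shift [-0.08  0.72 16.11]
 turn [-0.009  0.013  0.018]  shift after turn [-0.28  0.58 16.11]
```

>>> send_rows(
  plan="-0.1 0.3 4 -0.006 0.01 0.018; 0 0.2 4 0 0 0; 0 0.1 4 0 0 0; 0 0 2.5 0 0 0; 0 0 1.2 0 0 0",
)

```text
time_s: 22.6
eef_pos: [0.4293, -0.2942, 0.1883]
tool_rot: [-178.9, 1.3, -163.5]
contact_force: [0.4, 0.6, 0.6]
grip_width: 0.0851
```

```bash
python3 - 2>/dev/null <<'E'
from h import *
go([.4213,-.289,.177],-163.5)
E
```

```text
t 22.6 pos [ 0.4293 -0.2942  0.1883] rot [-178.94    1.31 -163.49] shift [0.65 0.75 1.11]
 turn [-0.018  0.023 -0.   ]  shift after turn [0.62 0.73 1.13]
```

>>> send_rows(
  plan="0.6 0.6 0.7 -0.015 0.02 0; 0.1 0.1 0.6 -0.003 0.004 0; 0 0 0.3 0 0 0",
)

```text
time_s: 22.9
eef_pos: [0.422, -0.2904, 0.1741]
tool_rot: [-179.9, 0.0, -163.5]
contact_force: [0.6, -0.4, -0.0]
grip_width: 0.0853
```

```bash
python3 - 2>/dev/null <<'E'
from h import *
go([.4213,-.289,.177],-163.5)
E
```

```text
t 22.9 pos [ 0.422  -0.2904  0.1741] rot [-1.799e+02  4.000e-02 -1.635e+02] shift [ 0.03  0.15 -0.29]
 turn [-0.002  0.001 -0.   ]  shift after turn [ 0.03  0.15 -0.29]
```

>>> send_rows(
  plan="0 0.1 0 0 0 0; 0 0.1 0.1 0 0.002 0; 0 0 0.1 0 0.002 0; 0 0 0.1 0 0.002 0; 0 0 0.1 0 0.002 0",
  grip=1,
)

```text
time_s: 23.4
eef_pos: [0.4227, -0.2888, 0.1744]
tool_rot: [-179.8, -0.2, -163.5]
contact_force: [-2.7, 1.8, 9.4]
grip_width: 0.0488
```

>>> send_rows(
  plan="0 0 0.1 0 0 0; 0 0 0.1 0 0 0; 0 0 -1 0 0 0; 0 0 -3 0 0 0; 0 0 -4 0 0 0",
)

```text
time_s: 23.9
eef_pos: [0.4211, -0.2874, 0.2538]
tool_rot: [179.8, -0.5, -163.5]
contact_force: [1.8, 0.3, -1.6]
grip_width: 0.0487
```

>>> send_rows(
  plan="0 0 -5 0 0 0; 0 0 -5 0 0 0; 0 0 -5 0 0 0; 0 0 -4 0 0 0; 0 0 0 0 0 0.1",
)

```text
time_s: 24.4
eef_pos: [0.4211, -0.2881, 0.4556]
tool_rot: [-179.9, -0.1, -169.5]
contact_force: [0.7, -0.3, -1.9]
grip_width: 0.0488
```

>>> send_rows(
  plan="0 0 0 0 0 0.15; 0 0 0 0 0 0.15; 0 0 0 0 0 0.15; 0 0 0 0 0 0.15; 0 0 0 0 0 0.15",
)

```text
time_s: 24.9
eef_pos: [0.4182, -0.2883, 0.4607]
tool_rot: [179.9, 0.3, 147.3]
contact_force: [-0.8, -0.1, -1.4]
grip_width: 0.0485
```

>>> send_rows(
  plan="0 0 0 0 0 0.15; 0 0 0 0 0 0.15; 0 0 0 0 0 0.15; 0 0 0 0 0 0.15; 0 0 0 0 0 0.15",
)

```text
time_s: 25.4
eef_pos: [0.4152, -0.2881, 0.4624]
tool_rot: [179.7, 0.1, 104.3]
contact_force: [-0.1, 0.1, -1.1]
grip_width: 0.0485
```

>>> send_rows(
  plan="0 0 0 0 0 0.15; 0 0 0 0 0 0",
)

```text
time_s: 25.6
eef_pos: [0.4141, -0.288, 0.463]
tool_rot: [179.7, -0.0, 95.6]
contact_force: [0.5, -0.4, -1.7]
grip_width: 0.0485
```

```bash
python3 - 2>/dev/null <<'E'
from h import *
held()
go([.598,.0455,.44],96.2)
E
```

```text
top face depth 0.1442 n 9482 far rim x [0.0264 0.0307 0.0313] at y [ 0.0307 -0.0035  0.1452]
t 25.6 pos [ 0.4141 -0.2881  0.4631] rot [ 1.7965e+02 -2.0000e-02  9.5860e+01] shift [31.3  21.69  2.45]
 turn [ 0.006 -0.    -0.006]  shift after turn [31.17 21.88  2.31]
```

>>> send_rows(
  plan="3.9 2.7 0 0 0 0; 3.9 2.7 0 0 0 0; 3.9 2.7 0 0 0 0; 3.9 2.7 0 0 0 0; 3.9 2.7 0 0 0 0",
)

```text
time_s: 26.15
eef_pos: [0.5264, -0.0817, 0.4662]
tool_rot: [179.5, 0.1, 96.0]
contact_force: [1.0, -0.6, -0.8]
grip_width: 0.0483
```

>>> send_rows(
  plan="3.9 2.7 0 0 0 0; 3.9 2.7 0.5 0 0 0; 2.5 1.8 0.5 0 0 0; 0.5 0.4 1 0 0 0; 0 0 0.3 0 0 0",
)

```text
time_s: 26.65
eef_pos: [0.5936, 0.0478, 0.4436]
tool_rot: [179.4, -0.1, 97.9]
contact_force: [0.0, -0.4, -1.4]
grip_width: 0.0486
```

```bash
python3 - 2>/dev/null <<'E'
from h import *
go([.598,.0445,.386],96.2)
E
```

```text
t 26.6 pos [0.5936 0.0478 0.4436] rot [ 1.7936e+02 -8.0000e-02  9.7910e+01] shift [-0.4   0.32  5.76]
 turn [ 0.011 -0.001  0.03 ]  shift after turn [-0.38  0.4   5.76]
```

>>> send_rows(
  plan="-0.2 0.3 1.5 0.008 0 0.025; 0.1 0.1 1.5 0 0 0; 0.1 0 1.2 0 0 0; 0.2 0 0.6 0 0 0; 0.1 0 0.2 0 0 0",
)

```text
time_s: 27.15
eef_pos: [0.5959, 0.0453, 0.3893]
tool_rot: [180.0, 0.0, 96.1]
contact_force: [1.1, -0.5, -1.3]
grip_width: 0.0486
```

```bash
python3 - 2>/dev/null <<'E'
from h import *
go([.598,.0445,.386],96.2)
E
```

```text
t 27.1 pos [0.5959 0.0453 0.3893] rot [179.99   0.    96.09] shift [-0.1   0.2   0.33]
 turn [ 0.     0.    -0.002]  shift after turn [-0.1   0.2   0.33]
```

>>> send_rows(
  plan="0 0.1 0.2 0 0 0; 0 0.1 0.3 0 0 0; 0 0 0.1 0 0 0",
)

```text
time_s: 27.45
eef_pos: [0.5985, 0.045, 0.3844]
tool_rot: [179.8, -0.0, 96.1]
contact_force: [-3.6, -0.2, 5.6]
grip_width: 0.0486
```

>>> send_rows(
  plan="0 0 0.1 0 0 0; 0 0 0.1 0 0 0; 0 0 0.1 0 0 0; 0 0 0 0 0 0; 0 0 0 0 0 0",
  grip=0,
)

```text
time_s: 27.95
eef_pos: [0.5998, 0.0448, 0.3848]
tool_rot: [179.5, -0.1, 96.1]
contact_force: [0.3, -0.3, 0.5]
grip_width: 0.0851
```

>>> send_rows(
  plan="0 0 -2 0 0 0; 0 0 -3 0 0 0; -3.4 -3.5 0 0 0 0; -3.4 -3.5 0 0 0 0; -3.4 -3.5 0 0 0 0",
)

```text
time_s: 28.45
eef_pos: [0.5071, -0.0638, 0.434]
tool_rot: [179.5, -0.0, 96.8]
contact_force: [-0.3, -1.5, 0.9]
grip_width: 0.0852
```

>>> send_rows(
  plan="-3.4 -3.5 0 0 0 0; -3.2 -3.3 0 0 0 0.1; 0 0 0 0 0 0.15; 0 0 0 0 0 0.15; 0 0 0 0 0 0.15",
)

```text
time_s: 28.95
eef_pos: [0.4384, -0.1474, 0.4333]
tool_rot: [179.6, -0.4, 64.9]
contact_force: [-0.1, 0.0, 0.2]
grip_width: 0.0858
```

>>> send_rows(
  plan="0 0 1 0 0 0.13; 0 0 4 0 0 0; 0 0 3 0 0 0; 0 0 1 0 0 0; 0 0 0.1 0 0 0",
)

```text
time_s: 29.45
eef_pos: [0.4397, -0.1477, 0.3413]
tool_rot: [179.5, -0.6, 56.8]
contact_force: [1.1, 0.0, 0.1]
grip_width: 0.0855
```

```bash
python3 - 2>/dev/null <<'E'
from h import *
tube()
P,o,c=wrist('w4.png')
f=fitD(P,np.array([.437,-.147]),.028,cam=o);print(f)
g=(np.hypot(P[...,0]-.437,P[...,1]+.147)<.03)&(P[...,2]>.055)&(P[...,2]<.072)
q=P[g][:,:2].astype(np.float32);print(len(q),q.mean(0),cv2.minAreaRect(q*1000))
go([f[0],f[1],.207],f[2]+90)
E
```

```text
tube z pct [0.127 0.128 0.129 0.13  0.132 0.133 0.134]
[  0.4388  -0.1455 -33.9809   0.8512]
540 [ 0.43937096 -0.14479624] ((438.8302001953125, -145.5397491455078), (23.522083282470703, 13.723037719726562), 56.738624572753906)
t 29.6 pos [ 0.4402 -0.1479  0.3425] rot [179.37  -0.71  56.8 ] shift [-0.04 -0.39 13.55]
 turn [ 0.011 -0.012  0.014]  shift after turn [ 0.12 -0.25 13.55]
```

View pics/w4.png

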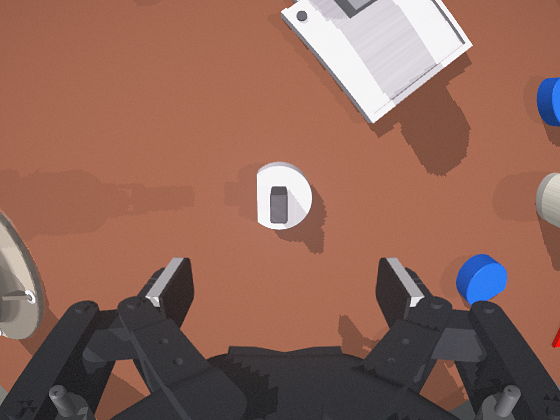

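The stack top is at z = 0.130, so all three blanks are in. The follower is at (283,200), its stem at (280,205) and its flat to the left, all aligned with the jaws. I descend on the stem.

>>> send_rows(
  plan="0 -0.2 4 0.008 -0.01 0; 0 0 4 0 0 0; 0 0 3.5 0 0 0; 0 0 1.5 0 0 0; 0 0 0.5 0 0 0",
)

```text
time_s: 30.05
eef_pos: [0.4474, -0.147, 0.2115]
tool_rot: [178.9, -0.8, 57.0]
contact_force: [-0.3, 0.1, 1.2]
grip_width: 0.0857
```

```bash
python3 - 2>/dev/null <<'E'
from h import *
go([.439,-.1455,.207],56.5)
E
```

```text
t 30.1 pos [ 0.4474 -0.147   0.2115] rot [178.89  -0.79  57.01] shift [-0.34 -0.8   0.43]
 turn [ 0.019 -0.014  0.009]  shift after turn [-0.34 -0.78  0.45]
```

>>> send_rows(
  plan="-0.3 -0.7 0.3 0.016 -0.012 0.008; -0.1 -0.1 0.3 0.003 -0.003 0; 0 0 0.1 0 0 0",
)

```text
time_s: 30.35
eef_pos: [0.4397, -0.1462, 0.2067]
tool_rot: [179.8, -0.0, 56.5]
contact_force: [-0.2, -0.1, -0.2]
grip_width: 0.0854
```

>>> send_rows(
  plan="0 -0.1 0.1 0 0 0; 0 0 0.1 0 0 0; 0 0 0.1 0 0 0; 0 0 0.1 0 0 0; 0 0 0.1 0 0 0",
  grip=1,
)

```text
time_s: 30.85
eef_pos: [0.4398, -0.1455, 0.2035]
tool_rot: [179.6, -0.2, 56.6]
contact_force: [-5.9, 0.3, 28.4]
grip_width: 0.0131
```

>>> send_rows(
  plan="0 0 0.1 0 0 0; 0 0 0.1 0 0 0; 0 0 0.1 0 0 0",
)

```text
time_s: 31.15
eef_pos: [0.4398, -0.1462, 0.2035]
tool_rot: [179.8, -0.4, 56.5]
contact_force: [-4.2, 2.4, 19.9]
grip_width: 0.0136
```

```bash
python3 - 2>/dev/null <<'E'
from h import *
go([.439,-.1455,.207],56.5)
E
```

```text
t 31.1 pos [ 0.4398 -0.1462  0.2035] rot [179.77  -0.41  56.51] shift [ 0.02 -0.1  -0.35]
 turn [ 0.004 -0.007  0.   ]  shift after turn [ 0.02 -0.1  -0.35]
```

>>> send_rows(
  plan="0 0 -2 0 0 0; 0 0 -5 0 0 0; 0 0 -5 0 0 0; 0 0 -5 0 0 0; 0 0 -5 0 0 0",
)

```text
time_s: 31.65
eef_pos: [0.4362, -0.1466, 0.4225]
tool_rot: [-179.4, 0.2, 56.4]
contact_force: [1.0, 0.5, -0.8]
grip_width: 0.0136
```

>>> send_rows(
  plan="0 0 -5 0 0 -0.1; 0 0 -1 0 0 -0.15; 0 0 0 0 0 -0.15; 0 0 0 0 0 -0.15; 0 0 0 0 0 -0.14",
)

```text
time_s: 32.15
eef_pos: [0.4364, -0.1487, 0.4903]
tool_rot: [179.8, -0.3, 96.6]
contact_force: [0.2, -0.2, -1.3]
grip_width: 0.0134
```

```bash
python3 - 2>/dev/null <<'E'
from h import *
go([.593,.045,.48],96.2)
E
```

```text
t 32.1 pos [ 0.4364 -0.1487  0.4903] rot [179.8   -0.35  96.59] shift [17.43 17.78  1.2 ]
 turn [ 0.004 -0.006  0.007]  shift after turn [17.56 17.66  1.03]
```

>>> send_rows(
  plan="3.4 3.4 0 0 0 0.007; 3.4 3.4 0 0 0 0; 3.4 3.4 0 0 0 0; 3.4 3.4 0 0 0 0; 2.4 2.4 0 0 0 0",
)

```text
time_s: 32.65
eef_pos: [0.5787, 0.0269, 0.4909]
tool_rot: [179.9, -0.6, 95.8]
contact_force: [1.3, -0.0, -0.8]
grip_width: 0.0137
```

>>> send_rows(
  plan="1 1 0.6 0 0 0; 0.2 0.2 0.6 0 0 0; 0 0 0.2 0 0 0; 0 0 0.2 0 0 0",
)

```text
time_s: 33.05
eef_pos: [0.5902, 0.0435, 0.4711]
tool_rot: [-179.9, -0.5, 96.0]
contact_force: [0.6, -0.4, -1.0]
grip_width: 0.0137
```

```bash
python3 - 2>/dev/null <<'E'
from h import *
P,o,c=wrist('w5.png')
s=read_state();M=R.from_euler('xyz',s['tool_rot'],degrees=True).as_matrix()
T=(P-s['eef_pos'])@M; g=(abs(T[...,2]-.175)<.02)&(abs(T[...,1])<.04)&(abs(T[...,0])<.045)
t=T[g];print(len(t),np.round(np.percentile(t,[1,50,99],axis=0),4))
go([.593,.045,.415],96.2)
E
```

```text
5635 [[-0.0052 -0.0185  0.1557]
 [ 0.0147  0.0036  0.1751]
 [ 0.0284  0.0293  0.1932]]
t 33.1 pos [0.59   0.0432 0.4709] rot [-179.83   -0.47   95.98] shift [0.11 0.34 5.59]
 turn [-0.003 -0.008 -0.004]  shift after turn [0.15 0.32 5.59]
```

View pics/w5.png

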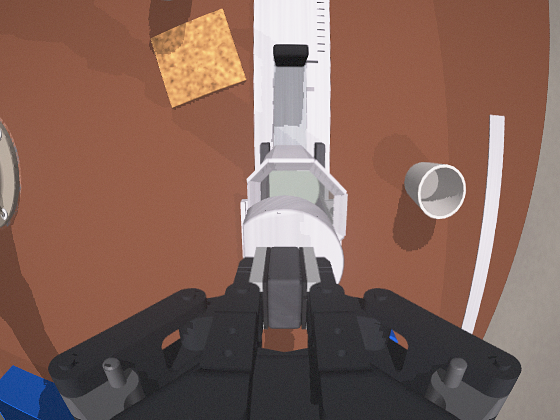

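The follower is held square, flat left at (245,240), over the mouth at (297,185) with the white blank visible below. I lower it.

>>> send_rows(
  plan="0.1 0.2 1.5 -0.003 -0.006 0; 0.1 0.1 1.5 0 0 0; 0.1 0 1.2 0 0 0; 0.1 0 0.6 0 0 0",
)

```text
time_s: 33.5
eef_pos: [0.5909, 0.0423, 0.4229]
tool_rot: [179.8, -0.2, 95.5]
contact_force: [-0.3, -0.2, -1.3]
grip_width: 0.0133
```

```bash
python3 - 2>/dev/null <<'E'
from h import *
go([.593,.045,.415],96.2)
E
```

```text
t 33.5 pos [0.5909 0.0423 0.4229] rot [179.82  -0.2   95.55] shift [0.25 0.23 0.79]
 turn [ 0.003 -0.003 -0.011]  shift after turn [0.25 0.24 0.79]
```

>>> send_rows(
  plan="0.2 0.2 0.4 0.003 0 -0.01; 0.1 0 0.5 0 0 0; 0 0 0.3 0 0 0; 0 0 0.1 0 0 0",
)

```text
time_s: 33.9
eef_pos: [0.5926, 0.0456, 0.4086]
tool_rot: [-180.0, -0.2, 96.2]
contact_force: [-0.6, 0.1, -1.4]
grip_width: 0.0133
```

```bash
python3 - 2>/dev/null <<'E'
from h import *
go([.593,.045,.415],96.2);print(read_state()['contact_force'])
E
```

```text
t 33.9 pos [0.5926 0.0456 0.4086] rot [-179.96   -0.2    96.15] shift [-0.06  0.03 -0.64]
 turn [-0.001 -0.004 -0.001]  shift after turn [-0.06  0.03 -0.64]
[-0.55733508  0.09608562 -1.42553776]
```

>>> send_rows(
  plan="0 0 0 0 0 0; 0 0 0.1 0 0 0; 0 0 0.1 0 0 0; 0 0 0.1 0 0 0; 0 0 0.1 0 0 0",
  grip=0,
)

```text
time_s: 34.4
eef_pos: [0.5934, 0.0456, 0.406]
tool_rot: [179.8, -0.2, 96.2]
contact_force: [0.4, 0.4, 0.0]
grip_width: 0.0841
```

>>> send_rows(
  plan="0 0 -3 0 0 0; 0 0 -3 0 0 0; 4.5 0 0 0 0 -0.04; 4.5 0 0 0 0 0; 4.5 0 0 0 0 0",
)

```text
time_s: 34.9
eef_pos: [0.5766, 0.1733, 0.4698]
tool_rot: [179.7, -0.1, 97.6]
contact_force: [0.5, 0.8, 0.3]
grip_width: 0.0855
```

>>> send_rows(
  plan="0 0 0 0 0 -0.15; 0 0 0 0 0 -0.15; 0 0 0 0 0 -0.15; 0 0 0 0 0 -0.15; 0 0 0 0 0 -0.15",
)

```text
time_s: 35.4
eef_pos: [0.5743, 0.1852, 0.4691]
tool_rot: [179.6, 0.0, 140.9]
contact_force: [-1.1, -0.2, 0.4]
grip_width: 0.0854
```

>>> send_rows(
  plan="0 0 0 0 0 -0.15; 0 0 0 0 0 -0.15; 0 0 0 0 0 -0.15; 0 0 0 0 0 -0.15; 0 0 0 0 0 -0.15",
)

```text
time_s: 35.9
eef_pos: [0.5743, 0.185, 0.469]
tool_rot: [179.7, 0.3, -176.1]
contact_force: [1.3, 0.4, 0.4]
grip_width: 0.0851
```

```bash
python3 - 2>/dev/null <<'E'
from h import *
t,P=tube();save(t,'t3.png')
go([.578,.184,.243],186.2)
P,o,c=wrist()
g=(np.hypot(P[...,0]-.578,P[...,1]-.184)<.035)&(P[...,2]>.1)&(P[...,2]<.12)
q=P[g][:,:2].astype(np.float32);print(len(q),cv2.minAreaRect(q*1000))
go([.578,.184,.243],186.2)
E
```

```text
tube z pct [0.156 0.157 0.159 0.185 0.193 0.195 0.197]
t 36.0 pos [0.5743 0.1849 0.469 ] rot [ 179.75    0.27 -175.72] shift [-0.26 -0.22 22.61]
 turn [ 0.004  0.005 -0.034]  shift after turn [-0.36 -0.13 22.6 ]
456 ((580.7794189453125, 185.07916259765625), (36.42707443237305, 13.870859146118164), 6.531291961669922)
t 36.0 pos [0.5743 0.1849 0.469 ] rot [ 179.74    0.26 -176.42] shift [-0.26 -0.22 22.6 ]
 turn [ 0.005  0.005 -0.046]  shift after turn [-0.36 -0.13 22.6 ]
```

View pics/t3.png

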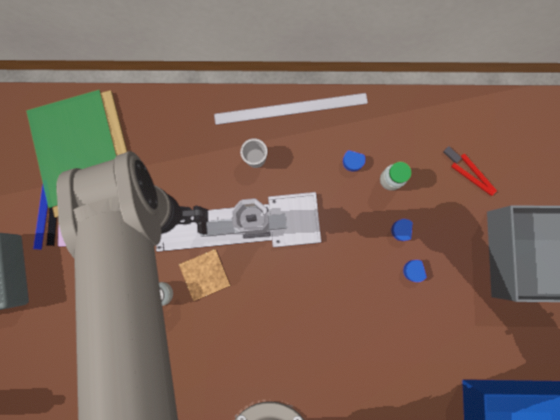

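The follower is in: body at z 0.158, stem at 0.194. No white blanks are left on the bench, only the blue ones at (354,161), (402,230) and (416,271). Next is the slide grip.

>>> send_rows(
  plan="-0.3 0 3 0 0 -0.04; 0 0 4 0 0 0; 0 0 4 0 0 0; 0 0 4 0 0 0; 0 0 1.5 0 0 0",
)

```text
time_s: 36.5
eef_pos: [0.5807, 0.1863, 0.3034]
tool_rot: [179.5, 0.9, -175.4]
contact_force: [0.5, -0.1, 0.2]
grip_width: 0.0854
```

```bash
python3 - 2>/dev/null <<'E'
from h import *
go([.580,.185,.243],186.3)
E
```

```text
t 36.5 pos [0.5807 0.1863 0.3034] rot [ 179.52    0.89 -175.42] shift [ 0.18 -0.18  6.04]
 turn [ 0.008  0.016 -0.03 ]  shift after turn [ 0.09 -0.13  6.04]
```

>>> send_rows(
  plan="0.2 -0.1 2.5 0.008 0.016 -0.03; 0.1 0 2 0 0.003 0; 0.2 0 1.2 0 0.003 0; 0.2 0 0.5 0 0.003 0; 0.1 0 0.2 0 0.003 0",
)

```text
time_s: 37.0
eef_pos: [0.5724, 0.1846, 0.2344]
tool_rot: [-179.9, -0.9, -174.7]
contact_force: [0.0, 0.4, -0.2]
grip_width: 0.0852
```

```bash
python3 - 2>/dev/null <<'E'
from h import *
go([.580,.185,.243],186.3)
E
```

```text
t 37.0 pos [0.5724 0.1846 0.2344] rot [-179.85   -0.95 -174.66] shift [-0.75 -0.03 -0.87]
 turn [-0.002 -0.017 -0.017]  shift after turn [-0.76 -0.04 -0.86]
```

>>> send_rows(
  plan="-0.7 0 -0.6 0 -0.015 -0.017; 0 0 0 0 0 0",
)

```text
time_s: 37.2
eef_pos: [0.5805, 0.1856, 0.2421]
tool_rot: [-179.9, 0.1, -173.7]
contact_force: [-0.0, -0.4, 0.0]
grip_width: 0.0852
```

>>> send_rows(
  plan="0 0 0.1 0 0 0; 0 0 0.1 0 0 0; 0 0 0.1 0 0 0; 0 0 0.1 0 0 0; 0 0 0.1 0 0 0",
  grip=1,
  newtons=100,
)

```text
time_s: 37.7
eef_pos: [0.5819, 0.1853, 0.2397]
tool_rot: [-179.9, 0.4, -173.7]
contact_force: [-6.7, -6.6, 26.1]
grip_width: 0.0133
```

>>> send_rows(
  plan="0 0 0.1 0 0 0; 0 0 0.1 0 0 0; 0 0 0.1 0 0 0",
)

```text
time_s: 38.0
eef_pos: [0.582, 0.1846, 0.2399]
tool_rot: [-180.0, 0.3, -173.8]
contact_force: [-3.2, -1.5, 10.3]
grip_width: 0.0134
```

```bash
python3 - 2>/dev/null <<'E'
from h import *
go([.580,.185,.243],186.2)
print(read_state()['contact_force'])
E
```

```text
t 38.0 pos [0.582  0.1846 0.2399] rot [-179.99    0.34 -173.8 ] shift [ 0.19  0.06 -0.31]
 turn [-0.     0.006 -0.   ]  shift after turn [ 0.19  0.06 -0.31]
[-3.19094016 -1.45515839 10.339159  ]
```

>>> send_rows(
  plan="0 1.5 0 0 0 0; 0 1.5 0 0 0 0; 0 1.5 0 0 0 0; 0 1.5 0 0 0 0; 0 1.5 0 0 0 0",
)

```text
time_s: 38.5
eef_pos: [0.5779, 0.2326, 0.2398]
tool_rot: [-178.1, -0.0, -175.1]
contact_force: [-3.0, -17.7, 10.3]
grip_width: 0.0128
```

```bash
cat >> h.py <<'E'
def pull():
    s=read_state();a=np.radians(6.2);d=s['eef_pos']-np.array([.582,.1846,.2399])
    print('slide',round(d[:2]@[-np.sin(a),np.cos(a)],4),'side',round(d[:2]@[np.cos(a),np.sin(a)],4),'dz',round(d[2],4),'F',np.round(s['contact_force'],1),'rot',np.round(s['tool_rot'],2),'w',s['grip_width'],'t',s['time_s'])
E
python3 -c "
from h import *
pull()"
```

```text
slide 0.0481 side 0.0011 dz -0.0001 F [ -3.  -17.7  10.3] rot [-1.7815e+02 -3.0000e-02 -1.7507e+02] w 0.01278237474323993 t 38.5
```

>>> send_rows(
  plan="0 1.8 0 -0.02 0 -0.01; 0 1.8 0 -0.01 0 -0.01; 0 1.8 0 -0.01 0 0; 0 1.8 0 -0.01 0 0; 0 0.6 0 -0.01 0 0",
)

```text
time_s: 39.0
eef_pos: [0.5746, 0.2799, 0.2398]
tool_rot: [-179.3, -0.7, -175.1]
contact_force: [-3.7, -11.7, 6.1]
grip_width: 0.0124
```

```bash
python3 -c "
from h import *
pull()"
```

```text
slide 0.0956 side 0.0029 dz -0.0001 F [ -3.7 -11.7   6.1] rot [-179.3    -0.75 -175.08] w 0.01242762241228819 t 39.0
```

>>> send_rows(
  plan="0.1 1.6 0 -0.01 0 -0.01; 0.1 1.4 0 -0.01 0 -0.01; 0 0.6 0 -0.005 0 0",
)

```text
time_s: 39.3
eef_pos: [0.5731, 0.2975, 0.2398]
tool_rot: [-179.3, -0.9, -174.6]
contact_force: [-6.1, -12.3, 8.6]
grip_width: 0.013
```

```bash
cat >> h.py <<'E'
def gripcheck():
    """grip block position by cameras, in feeder y"""
    a=np.radians(6.2)
    for n in ('top','scene'):
        c=read_camera(n);P=cloud(c)
        for l in ('slide_grip','pointer','mark'):
            for d in landmark_of(l,n)[:1]:
                v=np.array(d['point'][:2])-[.593,.045]; print(n,l,round(d['p'],2),'feeder y',round(float(v@[-np.sin(a),np.cos(a)]),4))
E
python3 -c "
from h import *
pull();gripcheck();pull()"
```

```text
slide 0.1132 side 0.0034 dz -0.0001 F [ -6.1 -12.3   8.6] rot [-179.34   -0.92 -174.56] w 0.012989192762390696 t 39.3
top slide_grip 0.84 feeder y 0.2473
top pointer 0.83 feeder y 0.2504
top mark 0.98 feeder y 0.2662
scene slide_grip 0.92 feeder y 0.2514
scene pointer 0.91 feeder y 0.2527
scene mark 0.7 feeder y 0.2611
slide 0.1132 side 0.0033 dz -0.0001 F [ -4.2 -12.6   6.4] rot [-179.36   -0.9  -174.55] w 0.012778369799701978 t 39.7
```

>>> send_rows(
  plan="0.1 1.2 0 -0.005 -0.005 0; 0.1 0.9 0 -0.003 -0.005 0; 0.1 0.6 0 -0.003 0 0",
)

```text
time_s: 40.0
eef_pos: [0.5708, 0.3082, 0.2398]
tool_rot: [-178.8, -0.5, -175.1]
contact_force: [2.8, -13.7, 3.1]
grip_width: 0.0129
```

```bash
python3 -c "
from h import *
pull();gripcheck();pull()"
```

```text
slide 0.1241 side 0.0022 dz -0.0001 F [  2.8 -13.7   3.1] rot [-178.8    -0.49 -175.08] w 0.01289699185455892 t 40.0
top slide_grip 0.78 feeder y 0.258
top pointer 0.88 feeder y 0.2559
top mark 0.6 feeder y 0.2654
scene slide_grip 0.68 feeder y 0.2585
scene pointer 0.69 feeder y 0.2646
slide 0.1242 side 0.0023 dz -0.0001 F [  0.7 -11.8   4.7] rot [-178.84   -0.5  -175.07] w 0.012722776519167723 t 40.4
```

>>> send_rows(
  plan="0.1 0.9 0 -0.015 -0.005 -0.005; 0.1 0.7 0 -0.006 0 0; 0 0.5 0 -0.004 0 0",
)

```text
time_s: 40.7
eef_pos: [0.5701, 0.3137, 0.2398]
tool_rot: [-179.1, -0.4, -175.1]
contact_force: [-4.7, -13.8, 9.4]
grip_width: 0.0131
```

```bash
python3 -c "
from h import *
pull();gripcheck();pull();tube()
for i in range(8): read_camera('top')
pull()"
```

```text
slide 0.1297 side 0.0022 dz -0.0001 F [ -4.7 -13.8   9.4] rot [-179.08   -0.43 -175.13] w 0.01314560367933341 t 40.7
top slide_grip 0.89 feeder y 0.2663
top pointer 0.76 feeder y 0.2676
top mark 0.77 feeder y 0.2647
scene slide_grip 0.64 feeder y 0.267
scene pointer 0.69 feeder y 0.2703
scene mark 0.68 feeder y 0.26
slide 0.1297 side 0.0021 dz -0.0001 F [ -2.5 -13.6   8.3] rot [-179.08   -0.43 -175.12] w 0.012942405155000867 t 41.1
tube z pct [0.127 0.129 0.131 0.144 0.166 0.168 0.169]
slide 0.1297 side 0.0021 dz -0.0001 F [ -2.3 -14.1   7.5] rot [-179.08   -0.43 -175.12] w 0.012957966368994775 t 41.55
```

The stack dropped 28 mm (follower top 0.158 → 0.130) and the slide was held at about 0.127 for about 0.9 s. I now guide it home in the grip, since an open finger would stand in its way.

>>> send_rows(
  plan="0 -1.2 0 0 0 0; 0 -1.5 0 0 0 0; 0 -1.5 0 0 0 0; 0 -1.5 0 0 0 0; 0 -1.5 0 0 0 0",
)

```text
time_s: 42.05
eef_pos: [0.5768, 0.2434, 0.2399]
tool_rot: [-179.5, -0.1, -174.5]
contact_force: [4.1, 2.7, -6.5]
grip_width: 0.0131
```

```bash
python3 -c "
from h import *
pull()"
```

```text
slide 0.0591 side 0.0012 dz 0.0 F [ 4.1  2.7 -6.5] rot [-1.7949e+02 -1.0000e-01 -1.7453e+02] w 0.013050462003226898 t 42.05
```

>>> send_rows(
  plan="0 -1.5 0 0 0 0; 0 -1.5 0 0 0 0; 0 -1.2 0 0 0 0; 0 -0.8 0 0 0 0; 0 -0.4 0 0 0 0",
)

```text
time_s: 42.55
eef_pos: [0.5828, 0.1852, 0.24]
tool_rot: [-179.7, 0.0, -174.6]
contact_force: [2.4, 18.6, -7.4]
grip_width: 0.013
```

```bash
python3 -c "
from h import *
pull();gripcheck()"
```

```text
slide 0.0005 side 0.0009 dz 0.0001 F [ 2.4 18.6 -7.4] rot [-1.7969e+02  1.0000e-02 -1.7457e+02] w 0.012992555178218472 t 42.55
top slide_grip 0.61 feeder y 0.1373
top pointer 0.76 feeder y 0.1378
scene slide_grip 0.74 feeder y 0.143
scene pointer 0.85 feeder y 0.1419
scene mark 0.75 feeder y 0.2619
```

>>> send_rows(
  plan="0 0 0 0 0 0; 0 0 0.1 0 0 0; 0 0 0 0 0 0; 0 0 0 0 0 0",
  grip=0,
  newtons=40,
)

```text
time_s: 43.35
eef_pos: [0.5817, 0.1823, 0.2389]
tool_rot: [-179.5, -0.3, -174.8]
contact_force: [0.2, 0.1, -0.1]
grip_width: 0.0704
```

>>> send_rows(
  plan="0 0 -3 0 0 0; 0 0 -5 0 0 0; 0 0 -5 0 0 0; 0 0 -5 0 0 0; 0 0 -4 0 0 0",
)

```text
time_s: 43.85
eef_pos: [0.5811, 0.1814, 0.4587]
tool_rot: [-179.0, -1.3, -175.1]
contact_force: [1.1, -0.2, -1.2]
grip_width: 0.0855
```

```bash
python3 - 2>/dev/null <<'E'
from h import *
t,P=tube();save(t,'t4.png')
f=fitD(P,np.array([.605,-.07]),.042,cam=np.array(t['xyz']),tol=.01);print(f)
for d in landmark_of('pad','top')[:2]+landmark_of('slide_grip','top')[:1]: print(d)
b=np.radians(f[2]);go([f[0]+.005*np.cos(b),f[1]+.005*np.sin(b),.32],f[2]+90)
read_camera('scene');print(landmark_of('pad','scene')[:2],landmark_of('slide_grip','scene')[:1])
E
```

```text
tube z pct [0.126 0.127 0.129 0.15  0.164 0.165 0.166]
[ 0.6028 -0.0681  5.9951  0.6355]
{'point': [0.4525, 0.1858, 0.0002], 'p': 0.97}
{'point': [0.579, 0.1832, 0.1107], 'p': 0.49}
t 44.0 pos [0.5818 0.1816 0.459 ] rot [-179.14   -1.   -175.12] shift [ -0.71 -24.83  14.27]
 turn [-0.025 -0.002  1.551]  shift after turn [-2.505e+01 -2.000e-02  1.390e+01]
[{'point': [0.456, 0.187, -0.0002], 'p': 0.84}] [{'point': [0.5825, 0.1848, 0.1063], 'p': 0.67}]
```

View pics/t4.png

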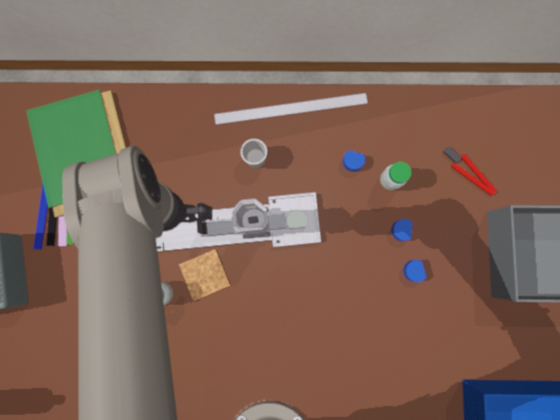

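Blank delivered at (297,220) and slide home. I go for the blank.

>>> send_rows(
  plan="0 0 0 -0.01 0 0.15; 0 0 0 0 0 0.15; 0 0 0 0 0 0.15; 0 0 0 0 0 0.15; 0 0 0 0 0 0.15",
)

```text
time_s: 44.65
eef_pos: [0.5784, 0.1807, 0.4436]
tool_rot: [-177.7, -1.2, 141.6]
contact_force: [-0.0, 0.8, -0.2]
grip_width: 0.0853
```

>>> send_rows(
  plan="0 0 0 0 0 0.15; 0 0 0 0 0 0.15; 0 0 0 0 0 0.15; 0 0 0 0 0 0.15; 0 0 0 0 0 0.15",
)

```text
time_s: 45.15
eef_pos: [0.5758, 0.18, 0.4327]
tool_rot: [-176.5, 1.1, 98.7]
contact_force: [-0.2, 0.0, -0.1]
grip_width: 0.0849
```

>>> send_rows(
  plan="-4.6 0 0 0 0 0.05; -4.6 0 0 0 0 0; -4.6 0 0 0 0 0; -4.6 0 0 0 0 0; -4.6 0 0 0 0 0",
)

```text
time_s: 45.65
eef_pos: [0.5997, -0.0444, 0.4264]
tool_rot: [-175.5, 1.4, 96.5]
contact_force: [-0.2, 0.1, 0.2]
grip_width: 0.0855
```

>>> send_rows(
  plan="-1 0 3 0 0 0; 0 0 3 0 0 0; 0 0 3 0 0 0; 0 0 1 0 0 0; 0 0 0.1 0 0 0",
)

```text
time_s: 46.15
eef_pos: [0.5889, -0.0699, 0.3171]
tool_rot: [-174.8, 1.7, 95.5]
contact_force: [-0.2, 0.5, 0.6]
grip_width: 0.0856
```

```bash
python3 - 2>/dev/null <<'E'
from h import *
P,o,c=wrist('w6.png')
f=fitD(P,np.array([.605,-.069]),.042,cam=o,tol=.01);print(f)
b=np.radians(f[2]); go([f[0]+.005*np.cos(b),f[1]+.005*np.sin(b),.189],f[2]+90)
E
```

```text
[ 0.6052 -0.0661  5.2553  0.6273]
t 46.2 pos [ 0.589  -0.0697  0.3175] rot [-174.8     1.71   95.49] shift [ 0.59  3.3  12.59]
 turn [-0.091  0.03   0.003]  shift after turn [ 0.21  2.14 12.85]
```

View pics/w6.png

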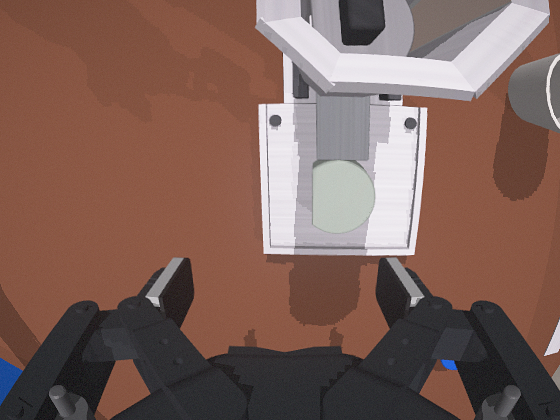

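The blank sits at (343,195) against the slide's nose, aligned with the feeder. The wrist camera side faces the tube, so I check the clearance there (camera body, joint 7) before going down.

```bash
python3 - 2>/dev/null <<'E'
from h import *
s=read_state();print(np.round(s['joint_pos'],1))
c=read_camera('scene');im=c['img'][:,:,::-1]
K=np.array(c['intrinsics']);M=R.from_euler('xyz',c['attitude'],degrees=True).as_matrix()
p=M.T@(s['eef_pos']-np.array(c['xyz']));u,v=(K@p/p[2])[:2];print(u,v)
u,v=int(u),int(v);cr=im[max(0,v-90):v+110,max(0,u-110):u+110];cv2.imwrite('pics/s2.png',cv2.resize(cr,None,fx=3,fy=3))
P=cloud(c);g=(P[...,2]>.2)&(np.hypot(P[...,0]-s['eef_pos'][0],P[...,1]-s['eef_pos'][1])<.15)
T=(P[g]-s['eef_pos'])@R.from_euler('xyz',s['tool_rot'],degrees=True).as_matrix()
for z0 in np.arange(-.06,.15,.03):
    t=T[(T[:,2]>z0)&(T[:,2]<z0+.03)]
    if len(t): print(round(z0,2),len(t),'x',np.round(np.percentile(t[:,0],[0,2,98,100]),3))
E
```

```text
[-26.4  30.3  36.2 105.4 -17.8  55.6  22.9]
259.26358191111217 148.66319862521422
-0.06 505 x [-0.036 -0.035  0.038  0.041]
-0.03 401 x [-0.037 -0.035  0.037  0.041]
0.0 432 x [-0.036 -0.034  0.037  0.037]
0.03 306 x [-0.035 -0.033  0.035  0.037]
0.06 255 x [-0.017 -0.017  0.02   0.02 ]
0.09 605 x [-0.014 -0.01   0.151  0.152]
```

View pics/s2.png

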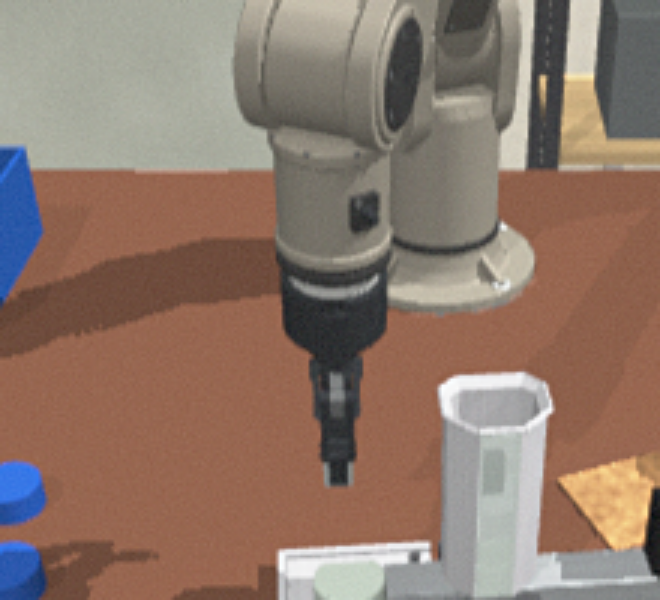

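No camera body shows on the gripper (half-width about 40 mm), so there's about 30 mm clearance to the tube. I remove the tilt and then descend.

>>> send_rows(
  plan="0.2 1.8 0.2 -0.09 0.03 0; 0 0.3 0.2 0 0 0",
)

```text
time_s: 46.45
eef_pos: [0.6116, -0.065, 0.3155]
tool_rot: [179.6, -0.0, 95.5]
contact_force: [-0.7, -0.2, 0.7]
grip_width: 0.0853
```

```bash
python3 - 2>/dev/null <<'E'
from h import *
go([.610,-.0685,.189],96.2)
E
```

```text
t 46.5 pos [ 0.6116 -0.065   0.3155] rot [ 1.7958e+02 -4.0000e-02  9.5510e+01] shift [-0.34 -0.29 12.65]
 turn [ 0.007 -0.001 -0.012]  shift after turn [-0.33 -0.2  12.65]
```

>>> send_rows(
  plan="-0.3 -0.2 3 0.006 0 -0.012; 0 0 3 0 0 0; 0 0 2 0 0 0; 0 0 0.5 0 0 0",
)

```text
time_s: 46.85
eef_pos: [0.6131, -0.0672, 0.2341]
tool_rot: [179.7, 0.0, 96.5]
contact_force: [-0.5, -0.3, 0.8]
grip_width: 0.0855
```

```bash
python3 - 2>/dev/null <<'E'
from h import *
go([.610,-.0685,.189],96.2)
E
```

```text
t 46.9 pos [ 0.6131 -0.0672  0.2341] rot [1.7975e+02 4.0000e-02 9.6480e+01] shift [-0.09 -0.34  4.51]
 turn [0.004 0.001 0.005]  shift after turn [-0.09 -0.32  4.51]
```

>>> send_rows(
  plan="-0.1 -0.3 2 0.004 0 0.005; 0 -0.1 1.5 0.002 0 0; 0 -0.1 0.7 0.002 0 0; 0 -0.1 0.3 0 0 0",
)

```text
time_s: 47.25
eef_pos: [0.6093, -0.0684, 0.1913]
tool_rot: [-179.9, 0.1, 96.3]
contact_force: [0.5, 0.2, -0.3]
grip_width: 0.0859
```

```bash
python3 - 2>/dev/null <<'E'
from h import *
go([.610,-.0685,.189],96.2)
E
```

```text
t 47.2 pos [ 0.6093 -0.0684  0.1913] rot [-1.799e+02  9.000e-02  9.633e+01] shift [-0.02  0.06  0.23]
 turn [-0.002  0.002  0.002]  shift after turn [-0.02  0.06  0.23]
```

>>> send_rows(
  plan="0 0 0.3 0 0 0; 0 0 0.1 0 0 0; 0 0 0.1 0 0 0; 0 0 0.1 0 0 0; 0 0 0.1 0 0 0",
  grip=1,
)

```text
time_s: 47.75
eef_pos: [0.6107, -0.0688, 0.1879]
tool_rot: [179.9, 0.1, 96.3]
contact_force: [-2.0, 0.4, 4.7]
grip_width: 0.0482
```

>>> send_rows(
  plan="0 0 0.1 0 0 0; 0 0 0.1 0 0 0; 0 0 -1 0 0 0; 0 0 -3 0 0 0; 0 0 -4 0 0 0",
)

```text
time_s: 48.25
eef_pos: [0.6088, -0.0686, 0.2666]
tool_rot: [-179.6, -0.0, 96.3]
contact_force: [0.5, -0.0, -0.7]
grip_width: 0.0484
```

>>> send_rows(
  plan="0 0 -5 0 0 0; 0 0 -5 0 0 0; 0 0 -5 0 0 0; 0 0 -4 0 0 0; 0 0 0 0 0 0",
)

```text
time_s: 48.75
eef_pos: [0.6088, -0.0705, 0.4699]
tool_rot: [179.8, -0.0, 96.2]
contact_force: [0.9, -0.9, -2.5]
grip_width: 0.049
```

```bash
python3 - 2>/dev/null <<'E'
from h import *
held()
go([.4605,.1875,.44],96.2)
E
```

```text
top face depth 0.143 n 9127 far rim x [0.0255 0.0298 0.0303] at y [ 0.0298 -0.0026  0.1441]
t 48.8 pos [ 0.6082 -0.0701  0.4672] rot [-1.7997e+02 -3.0000e-02  9.6160e+01] shift [ 27.2  -11.92   2.75]
 turn [-0.001 -0.001 -0.001]  shift after turn [ 27.21 -11.9    2.72]
```

>>> send_rows(
  plan="4.5 -2 0 0 0 0; 4.5 -2 0 0 0 0; 4.5 -2 0 0 0 0; 4.5 -2 0 0 0 0; 4.5 -2 0 0 0 0",
)

```text
time_s: 49.3
eef_pos: [0.4815, 0.1402, 0.4617]
tool_rot: [-179.6, 0.4, 95.2]
contact_force: [1.0, 1.1, -1.2]
grip_width: 0.0487
```

>>> send_rows(
  plan="3.6 -1.6 1 0 0 0; 0.8 -0.3 4 0 0 0; 0 0 4 0 0 0; 0 0 4 0 0 0; 0 0 3 0 0 0",
)

```text
time_s: 49.8
eef_pos: [0.449, 0.1913, 0.2955]
tool_rot: [-179.5, 0.1, 96.2]
contact_force: [0.5, 1.0, -2.2]
grip_width: 0.0483
```

>>> send_rows(
  plan="0 0 2 0 0 0; 0 0 0.3 0 0 0",
)

```text
time_s: 50.0
eef_pos: [0.4451, 0.1899, 0.2663]
tool_rot: [-178.9, 0.4, 96.2]
contact_force: [0.2, 0.8, -0.8]
grip_width: 0.0483
```

```bash
python3 - 2>/dev/null <<'E'
from h import *
P,o,c=wrist('w7.png');print([ (round(d['p'],2),np.round(d['point'],4)) for d in landmark_of('pad','wrist')][:2])
go([.4605,.1875,.179],96.2)
E
```

```text
[(0.59, array([0.455, 0.186, 0.   ]))]
t 50.1 pos [0.4462 0.1902 0.2683] rot [-179.07    0.32   96.2 ] shift [-0.37  1.54  8.91]
 turn [-0.016  0.006 -0.   ]  shift after turn [-0.42  1.4   8.93]
```

>>> send_rows(
  plan="-0.4 1.4 2.5 -0.016 0.006 0; 0 0.1 3 0 0 0; 0 0.1 2 0 0 0; 0 0.1 0.7 0 0 0",
)

```text
time_s: 50.5
eef_pos: [0.4673, 0.1897, 0.1898]
tool_rot: [179.3, -0.4, 96.2]
contact_force: [-0.6, -0.5, -1.6]
grip_width: 0.0483
```

```bash
python3 - 2>/dev/null <<'E'
from h import *
go([.4605,.1875,.179],96.2)
E
```

```text
t 50.5 pos [0.4673 0.1897 0.1898] rot [179.32  -0.39  96.22] shift [-0.15 -0.72  1.08]
 turn [ 0.012 -0.007  0.   ]  shift after turn [-0.14 -0.7   1.08]
```

>>> send_rows(
  plan="-0.1 -0.7 0.5 0.012 -0.006 0; 0 -0.1 0.5 0.002 0 0; 0 0 0.2 0 0 0; 0 0 0.2 0 0 0",
)

```text
time_s: 50.9
eef_pos: [0.4604, 0.1881, 0.1798]
tool_rot: [-180.0, -0.2, 96.2]
contact_force: [-11.0, -4.5, 40.0]
grip_width: 0.0483
```

```bash
python3 - 2>/dev/null <<'E'
from h import *
go([.4605,.1875,.177],96.2);print(read_state()['contact_force'])
E
```

```text
t 50.9 pos [0.4604 0.1881 0.1798] rot [-179.98   -0.22   96.2 ] shift [-0.06  0.01  0.28]
 turn [-0.    -0.004 -0.   ]  shift after turn [-0.06  0.01  0.28]
[-10.9582568   -4.47392957  39.98988815]
```

>>> send_rows(
  plan="0 0 -0.1 0 0 0; 0 0 0 0 0 0",
)

```text
time_s: 51.1
eef_pos: [0.4609, 0.1883, 0.1828]
tool_rot: [179.9, -0.3, 96.2]
contact_force: [0.1, -0.4, -1.7]
grip_width: 0.0488
```

>>> send_rows(
  plan="0 0 0 0 0 0; 0 0 0 0 0 0; 0 0 0 0 0 0; 0 0 0 0 0 0; 0 0 0 0 0 0",
  grip=0,
)

```text
time_s: 51.6
eef_pos: [0.4614, 0.1889, 0.1837]
tool_rot: [179.7, -0.4, 96.2]
contact_force: [-0.1, 0.6, -0.1]
grip_width: 0.0851
```

>>> send_rows(
  plan="0 0 -2 0 0 0; 0 0 -5 0 0 0; 0 0 -5 0 0 0; 0 0 -5 0 0 0; 0 0 -5 0 0 0",
)

```text
time_s: 52.1
eef_pos: [0.4589, 0.187, 0.402]
tool_rot: [-179.4, 0.2, 96.2]
contact_force: [-0.4, 1.7, -0.7]
grip_width: 0.0852
```

>>> send_rows(
  plan="0 0 -4 0 0 0; -4.5 0 0 0 0 0; -4.5 0 0 0 0 0; -4.5 0 0 0 0 0; -4.5 0 0 0 0 0",
)

```text
time_s: 52.6
eef_pos: [0.481, 0.0097, 0.4516]
tool_rot: [179.7, -0.4, 97.1]
contact_force: [0.3, -0.5, -0.1]
grip_width: 0.0852
```

```bash
python3 - 2>/dev/null <<'E'
from h import *
go([.46,.0,.45])
t,P=tube();cam=np.array(t['xyz'])
print('blank',fitD(P,np.array([.4555,.1875]),.034,cam=cam))
for l in('pad','slide_grip','cup','frit_jar'): print(l,[(round(d['p'],2),np.round(d['point'],3).tolist()) for d in landmark_of(l,'top')][:3])
c=read_camera('scene');Q=cloud(c);print('scene blank',fitD(Q,np.array([.4555,.1875]),.034,cam=np.array(c['xyz'])))
for l in('pad','slide_grip'): print(l,[(round(d['p'],2),np.round(d['point'],3).tolist()) for d in landmark_of(l,'scene')][:3])
cv2.imwrite('pics/end.png',np.hstack([t['img'][100:360,100:460,::-1],c['img'][120:380,150:510,::-1]]))
E
```

```text
t 52.6 pos [0.481  0.0097 0.4516] rot [179.69  -0.42  97.06] shift [-0.7  -2.21  0.14]
tube z pct [0.125 0.127 0.129 0.156 0.164 0.165 0.167]
blank [  0.4565   0.1568 -83.1633   0.381 ]
pad [(0.71, [0.453, 0.187, 0.0])]
slide_grip [(0.76, [0.58, 0.182, 0.107])]
cup [(0.68, [0.792, 0.053, 0.004])]
frit_jar [(0.81, [0.401, 0.308, 0.003]), (0.76, [0.731, -0.341, -0.002])]
scene blank [  0.4488   0.2122 102.9029   0.6759]
pad [(0.82, [0.453, 0.191, -0.004])]
slide_grip []
```

View pics/end.png

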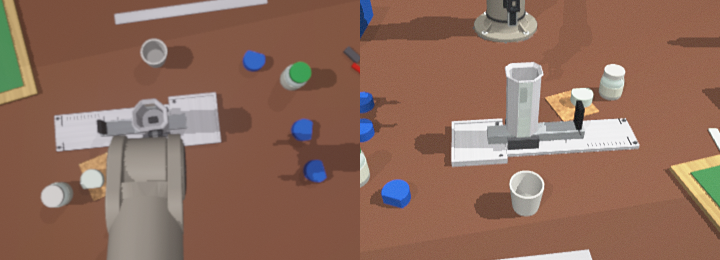

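The arm hides part of the pad at (95,178), so I move aside to measure it.

>>> send_rows(
  plan="-4.5 0 0 0 0 0; -4.5 0 0 0 0 0; -4.5 0 0 0 0 0; -4.5 0 0 0 0 0; -4.5 0 0 0 0 0",
)

```text
time_s: 53.5
eef_pos: [0.5157, -0.2022, 0.4481]
tool_rot: [179.8, -0.6, 98.9]
contact_force: [1.4, -0.1, -0.4]
grip_width: 0.0851
```

```bash
python3 - 2>/dev/null <<'E'
from h import *
t,P=tube();cam=np.array(t['xyz'])
print('blank',fitD(P,np.array([.4555,.1875]),.034,cam=cam))
g=(np.hypot(P[...,0]-.4555,P[...,1]-.1875)<.045)&(P[...,2]>.026)&(P[...,2]<.045);q=P[g];print(q.mean(0),q.min(0),q.max(0))
A=np.c_[q[:,:2]-q[:,:2].mean(0),np.ones(len(q))];print('slope',np.linalg.lstsq(A,q[:,2],rcond=None)[0])
print(landmark_of('pad','top')[:2],landmark_of('slide_grip','top')[:1])
# pad by colour at z~.004
hsv=cv2.cvtColor(t['img'],cv2.COLOR_RGB2HSV);m=(np.hypot(P[...,0]-.4555,P[...,1]-.1875)<.085)&(hsv[...,0]>10)&(hsv[...,0]<24)&(hsv[...,2]>120)&(P[...,2]<.012)
r=P[m][:,:2].astype(np.float32);print('pad rect',len(r),cv2.minAreaRect(r*1000))
cv2.imwrite('pics/end2.png',cv2.resize(t['img'][180:330,120:320,::-1],None,fx=4,fy=4,interpolation=cv2.INTER_CUBIC))
print(read_state()['contact_force'])
E
```

```text
tube z pct [0.125 0.127 0.129 0.152 0.164 0.165 0.168]
blank [0.4371 0.2155 7.2672 0.8756]
[0.44253658 0.20869051 0.03399986] [0.41853725 0.18659273 0.02738805] [0.46702036 0.23143459 0.03980282]
slope [-0.00144278  0.03295217  0.03399986]
[{'point': [0.453, 0.1865, 0.0028], 'p': 0.86}] [{'point': [0.5788, 0.1815, 0.1084], 'p': 0.6}]
pad rect 1366 ((449.2467346191406, 194.99612426757812), (117.1835708618164, 127.73477935791016), 23.839094161987305)
[-0.03683785 -0.0274009  -1.28049996]
```

View pics/end2.png

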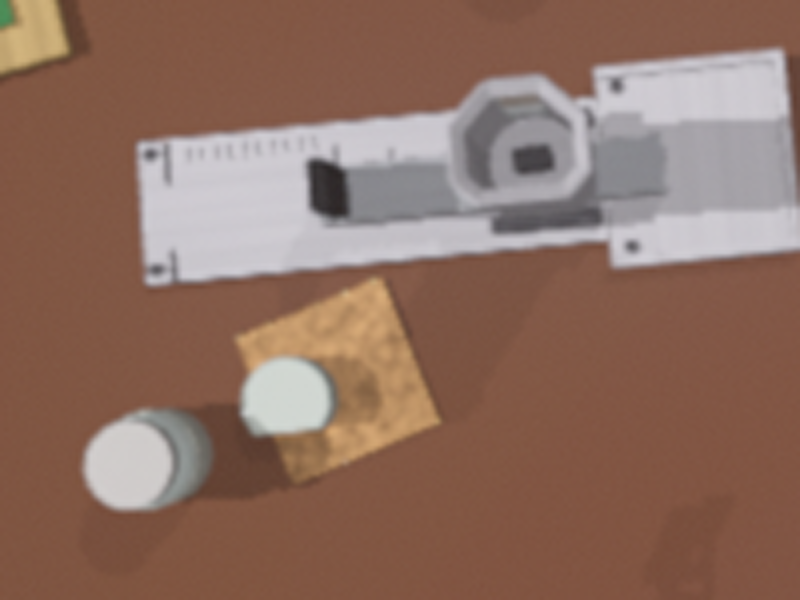

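The blank was knocked about 33 mm off the pad centre after I laid it. It is now at (287,397), partly over the pad's left edge and about 35 mm from the jar at (150,460). Slide and tube are fine. I fetch the blank again.

>>> send_rows(
  plan="4.7 0 0 0 0 0.02; 4.7 -0.1 0 0 0 0; 4.7 -0.1 0 0 0 0; 4.7 -0.1 0 0 0 0; 4.7 -0.1 0 0 0 0",
)

```text
time_s: 54.15
eef_pos: [0.4785, 0.0364, 0.4488]
tool_rot: [179.9, -0.4, 97.2]
contact_force: [0.6, 0.9, -0.4]
grip_width: 0.0854
```

>>> send_rows(
  plan="4.7 -0.1 0 0 0 0; 4.7 -0.1 0 0 0 0; 4.7 -0.1 0 0 0 0; 3 0 1 0 0 0; 1 0 3 0 0 0",
)

```text
time_s: 54.65
eef_pos: [0.443, 0.2366, 0.4129]
tool_rot: [179.6, -1.0, 98.9]
contact_force: [0.3, 0.4, -0.0]
grip_width: 0.0857
```

>>> send_rows(
  plan="0 0 4 0 0 0; 0 0 3 0 0 0; 0 0 1 0 0 0; 0 0 0.1 0 0 0",
)

```text
time_s: 55.05
eef_pos: [0.4353, 0.2495, 0.3266]
tool_rot: [179.9, -1.0, 100.2]
contact_force: [-0.6, -1.0, -0.3]
grip_width: 0.0856
```

```bash
python3 - 2>/dev/null <<'E'
from h import *
P,o,c=wrist()
f=fitD(P,np.array([.437,.2155]),.034,cam=o);print(f)
print(landmark_of('pad','wrist')[:1])
b=np.radians(f[2]); go([f[0]+.005*np.cos(b),f[1]+.005*np.sin(b),.181],f[2]+90)
E
```

```text
[0.4392 0.2192 5.8634 0.8511]
[{'point': [0.4545, 0.1874, -0.0037], 'p': 0.84}]
t 55.1 pos [0.4362 0.2491 0.3281] rot [179.8   -1.11 100.16] shift [-3.32  0.21 14.65]
 turn [ 0.003 -0.019  0.075]  shift after turn [-3.01  0.49 14.71]
```

>>> send_rows(
  plan="-3.1 0.3 2 0 -0.015 0.07; 0 0.2 3 0 0 0; 0 0 3 0 0 0; 0 0 1.5 0 0 0; 0 0 0.3 0 0 0",
)

```text
time_s: 55.65
eef_pos: [0.4524, 0.2225, 0.2362]
tool_rot: [178.9, -0.9, 96.0]
contact_force: [-0.1, 0.0, 0.1]
grip_width: 0.0857
```

```bash
python3 - 2>/dev/null <<'E'
from h import *
go([.4435,.2175,.182],96)
E
```

```text
t 55.6 pos [0.4524 0.2225 0.2362] rot [178.9   -0.91  96.03] shift [-0.49 -1.05  5.39]
 turn [ 0.019 -0.016  0.   ]  shift after turn [-0.41 -0.94  5.42]
```

>>> send_rows(
  plan="-0.4 -0.9 1.5 0.019 -0.016 0; -0.1 -0.2 2 0.004 -0.003 0; -0.1 -0.1 1.2 0.004 -0.003 0; 0 -0.1 0.6 0.004 -0.003 0",
)

```text
time_s: 56.05
eef_pos: [0.4413, 0.2161, 0.1848]
tool_rot: [-179.6, 0.4, 96.0]
contact_force: [-0.5, 0.2, 0.3]
grip_width: 0.0855
```

```bash
python3 - 2>/dev/null <<'E'
from h import *
go([.4435,.2175,.180],96)
E
```

```text
t 56.0 pos [0.4413 0.2161 0.1848] rot [-179.55    0.36   96.03] shift [0.12 0.24 0.47]
 turn [-0.008  0.006  0.001]  shift after turn [0.11 0.23 0.48]
```

>>> send_rows(
  plan="0.1 0.2 0.4 -0.006 0.005 0; 0 0 0.2 0 0 0; 0 0 0.1 0 0 0; 0 0 0.1 0 0 0; 0 0 0.1 0 0 0",
  grip=1,
)

```text
time_s: 56.55
eef_pos: [0.4436, 0.2173, 0.1782]
tool_rot: [-179.8, -0.1, 96.0]
contact_force: [-4.5, -2.6, 11.7]
grip_width: 0.0483
```

>>> send_rows(
  plan="0 0 0.1 0 0 0; 0 0 0.1 0 0 0; 0 0 -1 0 0 0; 0 0 -3 0 0 0; -2.9 1.4 -1 0 0 0",
)

```text
time_s: 57.05
eef_pos: [0.4591, 0.1929, 0.2297]
tool_rot: [-179.6, -0.2, 96.4]
contact_force: [1.8, 1.4, -0.3]
grip_width: 0.0484
```

```bash
python3 - 2>/dev/null <<'E'
from h import *
held()
go([.4595,.188,.183],96)
E
```

```text
top face depth 0.1452 n 10428 far rim x [0.0335 0.0384 0.039 ] at y [ 0.0384 -0.0076  0.146 ]
t 57.1 pos [0.4629 0.1856 0.2311] rot [-1.7993e+02 -3.0000e-02  9.5910e+01] shift [ 0.27 -0.3   4.81]
 turn [-0.001 -0.    -0.002]  shift after turn [ 0.27 -0.31  4.81]
```

>>> send_rows(
  plan="-0.6 -0.2 1 0 0 0; 0 0 1.5 0 0 0; 0 0 1.5 0 0 0; 0 0 0.6 0 0 0",
)

```text
time_s: 57.5
eef_pos: [0.4622, 0.1775, 0.1854]
tool_rot: [179.8, -0.1, 95.7]
contact_force: [-0.1, 0.8, -1.7]
grip_width: 0.0485
```

```bash
python3 - 2>/dev/null <<'E'
from h import *
held()
go([.4605,.179,.181],96)
E
```

```text
top face depth 0.1435 n 9422 far rim x [0.0261 0.0305 0.0311] at y [ 0.0305 -0.0037  0.1446]
t 57.5 pos [0.462  0.1775 0.1851] rot [ 1.7984e+02 -1.1000e-01  9.5710e+01] shift [ 0.16 -0.14  0.41]
 turn [ 0.003 -0.002 -0.005]  shift after turn [ 0.16 -0.14  0.41]
```

The first rim reading was taken while the arm was still moving. The blank is centred in the grip, so I shift about 1 cm back.

>>> send_rows(
  plan="1 -0.2 0 0.003 0 -0.004; 0 0 0.2 0 0 0; 0 0 0.2 0 0 0",
)

```text
time_s: 57.85
eef_pos: [0.4585, 0.1886, 0.181]
tool_rot: [-179.9, -0.1, 96.0]
contact_force: [-0.7, -0.3, -1.9]
grip_width: 0.0485
```

```bash
python3 - 2>/dev/null <<'E'
from h import *
go([.4595,.188,.180],96);print(read_state()['contact_force'])
E
```

```text
t 57.9 pos [0.4585 0.1886 0.181 ] rot [-1.7994e+02 -1.1000e-01  9.5990e+01] shift [-0.07  0.09  0.1 ]
 turn [-0.001 -0.002 -0.   ]  shift after turn [-0.07  0.09  0.1 ]
[-0.74858762 -0.26864842 -1.85769702]
```

>>> send_rows(
  plan="0 0 0.2 0 0 0; 0 0 0.2 0 0 0",
)

```text
time_s: 58.05
eef_pos: [0.4587, 0.189, 0.1781]
tool_rot: [-180.0, -0.2, 96.0]
contact_force: [-9.4, -2.3, 40.0]
grip_width: 0.0486
```

>>> send_rows(
  plan="0 0 0 0 0 0; 0 0 0 0 0 0; 0 0 0 0 0 0; 0 0 0 0 0 0; 0 0 0 0 0 0",
  grip=0,
)

```text
time_s: 58.55
eef_pos: [0.4595, 0.1889, 0.1789]
tool_rot: [179.9, -0.2, 96.0]
contact_force: [-0.4, 0.3, -0.4]
grip_width: 0.0853
```

>>> send_rows(
  plan="0 0 -2 0 0 0; 0 0 -5 0 0 0; 0 0 -5 0 0 0; 0 0 -5 0 0 0; 0 0 -5 0 0 0",
)

```text
time_s: 59.05
eef_pos: [0.4576, 0.1875, 0.3975]
tool_rot: [-179.3, 0.3, 95.9]
contact_force: [1.3, 2.2, -0.7]
grip_width: 0.0857
```

>>> send_rows(
  plan="0 0 -4 0 0 0; -4.5 0 0 0 0 0; -4.5 0 0 0 0 0; -4.5 0 0 0 0 0; -4.5 0 0 0 0 0",
)

```text
time_s: 59.55
eef_pos: [0.4792, 0.0103, 0.4473]
tool_rot: [179.8, -0.3, 96.8]
contact_force: [1.3, 0.2, -1.1]
grip_width: 0.0856
```

>>> send_rows(
  plan="-4.5 0 0 0 0 0; -4.5 0 0 0 0 0; -4.5 0 0 0 0 0; -4.5 0 0 0 0 0; 0 0 0 0 0 0",
)

```text
time_s: 60.05
eef_pos: [0.4981, -0.1823, 0.4471]
tool_rot: [179.6, -0.3, 96.4]
contact_force: [-0.3, 0.1, -0.3]
grip_width: 0.0855
```

```bash
python3 - 2>/dev/null <<'E'
from h import *
t,P=tube();cam=np.array(t['xyz'])
print('blank',fitD(P,np.array([.4555,.1875]),.034,cam=cam))
g=(np.hypot(P[...,0]-.4555,P[...,1]-.1875)<.045)&(P[...,2]>.026)&(P[...,2]<.045);q=P[g]
A=np.c_[q[:,:2]-q[:,:2].mean(0),np.ones(len(q))];print('plane',np.linalg.lstsq(A,q[:,2],rcond=None)[0])
for l in('pad','slide_grip','cup','frit_jar'): print(l,[(round(d['p'],2),np.round(d['point'],3).tolist()) for d in landmark_of(l,'top')][:3])
c=read_camera('scene')
for l in('blank1','pad','slide_grip'): print(l,[(round(d['p'],2),np.round(d['point'],3).tolist()) for d in landmark_of(l,'scene')][:4])
cv2.imwrite('pics/end3.png',cv2.resize(t['img'][180:330,120:320,::-1],None,fx=4,fy=4,interpolation=cv2.INTER_CUBIC))
s=read_state();print(s['contact_force'],s['qvel'],s['time_s'])
E
```

```text
tube z pct [0.125 0.127 0.129 0.148 0.164 0.165 0.166]
blank [0.4523 0.188  5.2833 0.8492]
plane [-0.00178818 -0.00472678  0.03407752]
pad [(0.87, [0.452, 0.188, 0.0]), (0.62, [0.58, 0.18, 0.11])]
slide_grip [(0.65, [0.592, 0.048, 0.002]), (0.61, [0.58, 0.182, 0.106])]
cup [(0.91, [0.793, 0.051, 0.001])]
frit_jar [(0.67, [0.403, 0.307, 0.001]), (0.56, [0.727, -0.341, -0.001]), (0.22, [0.58, 0.182, 0.039])]
blank1 [(0.89, [0.584, -0.371, 0.002]), (0.73, [0.783, -0.234, 0.0]), (0.7, [0.454, 0.191, 0.004]), (0.54, [0.471, -0.402, 0.004])]
pad [(0.76, [0.452, 0.189, -0.002])]
slide_grip [(0.97, [0.581, 0.185, 0.108]), (0.68, [0.59, 0.045, -0.002])]
[-0.62817922  0.16557379 -0.78331236] [ 0.27694613  0.06851901  0.19828854 -0.14944383 -0.12225773 -0.07872453
  0.06220303] 60.5
```

View pics/end3.png

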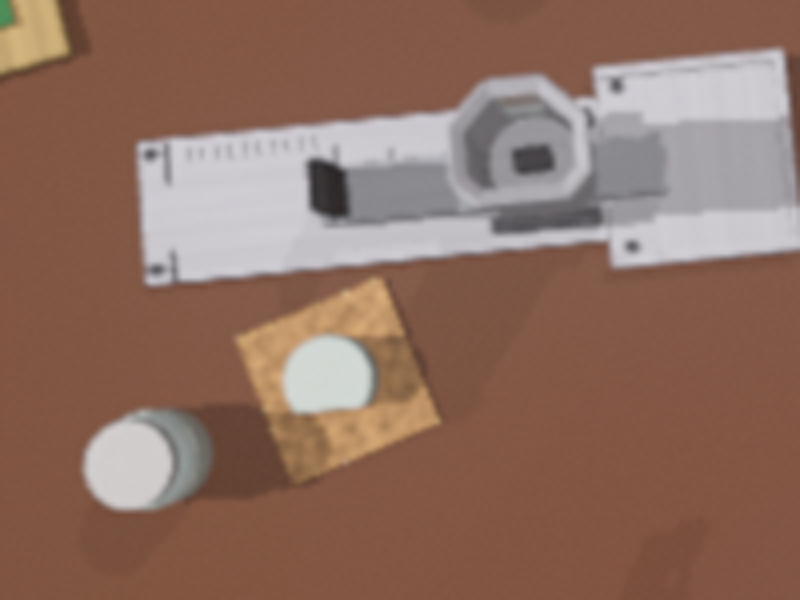

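The blank lies flat in the middle of the pad at (330,375), the slide is home, and the follower is in the tube. I'm handing in.

```bash
python3 -c "
from cell import *
print(hand_in())"
```

```text
the job is handed in; nothing more can be done
None
```

I loaded the three white opal blanks that were present, flats matching, and put the follower in last. I left the blue look-alikes alone. I drew the slide to about 0.127 m by the arm, within about 4 mm by the cameras, and held it there for about 0.9 s. I then guided it home in the gripper, because an open finger would have stood in its way. It pushed one blank out, and I laid that on the cork pad.

Last checks, about 60 s into the run:
- **Blank on the pad:** it lies flat, with its centre 1–3 mm from the pad's centre by both cameras.
- **Tube and slide:** the follower's top is at about 127–129 mm, as it should be with two blanks left below it. The slide is home within a few mm.
- **Jars and cup:** they show no shift beyond the detector's noise of about 4 mm.

Some things went wrong or disagreed on the way:
- My first grasp closed on air because the arm drifted up.
- One release pressed on the tube's flare with about 30 N, and setting the blank on the pad twice read 40 N at the wrist, right at the 40 N limit.
- After I first laid the blank it was knocked about 33 mm off the pad's centre, so I picked it up and laid it again.
- One reading taken while the arm was still moving put the blank 9 mm off in the grip. I caught that and corrected it.

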